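Hang the calibration weight on the load cell's fork hook and shut the keeper

TASK

Hang the brass calibration weight on the fork-shaped hook of the load cell on the rod stand: bring its cross pin in level from the open front of the hook, let it down into the throat until it hangs there by itself, and let go; then flip the small keeper lever down fully across the mouth of the hook. The load cell is delicate and is overloaded at 12 N, so feel your way gently, do not drop or tip the weight, and leave the other things on the trolley where they are.

Things in the scene. Friction and masses are not known exactly. Their poses are not given: they have to be found in the camera images.
- hanger_weight: Brass calibration weight, about 0.3 kg, standing upright: foot disc diameter 50, brass discs up to z 48 mm, steel stem of diameter 8, cross pin through the stem at z 150, flat aluminium thumb piece on top (z 186 to 218 mm, 12 mm thick along x, 26 mm wide along y), to be pinched across its 12 mm. Origin: centre of the foot's underside, z up.
- cross_pin (a point): Centre of the weight's cross pin: level steel pin, diameter 8 mm, 66 mm long along y (33 mm each side), 150 mm above the foot. Axes as the weight's; half a turn makes no difference.
- stand: Fixed laboratory stand, origin under its rod, z up: grey base 130 x 90 x 18 mm, steel rod to z 256 mm, and on it a boss head that carries a load cell (case top below z 242 mm) and, on the cell, a steel fork hook whose open front looks along the stand's -x. The fork gives way downwards 0.07 mm per N; sideways it is stiff.
- fork_mark (a point): Fixed to the stand, axes as its own: centre of the pin when home in the fork, in x and y. Its height is only nominal: the boss was clamped by hand, so the whole fork is really up to 14 mm higher or lower; feel for it. The fork is two equal upright cheeks, 12 to 17 mm left and right of here; the stem goes between, the pin lies across both. Throat 11 mm long (x -5.5 to 5.5 mm), floor 4 mm below here.
- lip_mark (a point): Nominal (same height error) middle of the fork's open landing lip, 33 mm before and 8 mm above fork_mark. The lip's flat top runs from its blunt front end (11 mm before here) back to the throat. A roof, its underside 10 mm above the lip, 10 mm thick, blunt in front, covers it from 19 mm behind here on: a pin riding on the lip has 2 mm of play under it, then drops 12 mm into the throat.
- pivot_mark (a point): Nominal (same height error) pivot of the keeper, a dark crank outside the left cheek (y 24 to 28 mm from fork_mark), 8 mm behind and 24 mm above fork_mark. Shut: arm 30 mm forward, leg down across the mouth. On the leg a push pin, diameter 8, stands out to the left, 2 to 29 mm left of here; shut, its axis is 26.5 mm before and 16 mm below the pivot. About 1 to 2 N moves it.
- keeper (a joint): Keeper angle: 0 shut, growing as the leg swings forward and up about the pivot; starts at 0.95 to 1.15 rad and stays where it is left. Raised like this it overhangs the lip on the left, from about 7 mm behind lip_mark on, 23 mm and more above the lip.
- mass_100: Bystander: brass slotted mass lying flat, diameter 38, 11 mm high; origin at the centre of its underside.
- mass_50: Bystander: brass slotted mass lying flat, diameter 30, 9 mm high; origin at the centre of its underside.
- fuse_box: Bystander: small cardboard box, 38 x 58 x 18 mm; origin at the centre of its underside.
- tape_roll: Bystander: roll of black tape lying flat, diameter 62, 19 mm high; origin at the centre of its underside.
- thumb_screw: Bystander: spare thumb screw, diameter 24, 30 mm high; origin at the centre of its underside.

How it is judged:
On the way, in this order (a step that is already met when the one before it is completed fails the run):
1. the weight hangs in the throat of the fork, let go (x of cross_pin in the frame of fork_mark between -0.0045 and 0.0045 m and y of cross_pin in the frame of fork_mark between -0.01 and 0.01 m and z of cross_pin in the frame of fork_mark between -0.0165 and 0.0155 m and contact force between hanger_weight and stand above 1 N and contact force between the fingers and hanger_weight below 0.05 N), for 0.2 s.
2. the keeper is shut across the mouth (value of joint keeper below 0.12 rad), for 0.2 s.
At the end, for the whole second after the job is handed in: The weight hangs released and at rest in the fork: cross pin within 4.5 mm of the seat front to back and 10 mm sideways, down in the throat, within 0.12 rad of upright; and the keeper is shut to within 0.12 rad (all of step 1 and value of joint keeper below 0.12 rad and angle between hanger_weight's own z axis and vertical below 0.12 rad and linear speed of hanger_weight below 0.03 m/s and angular speed of hanger_weight below 0.4 rad/s); the robot touches nothing.
It fails at once if the load cell's fork (keeper included) is loaded with more than 12 N (contact force between stand and anything else above 12 N).
It fails at once if the weight is tipped by more than 0.5 rad (angle between hanger_weight's own z axis and vertical above 0.5 rad).
It fails at once if the weight is dropped or knocked, faster than 0.7 m/s (linear speed of hanger_weight above 0.7 m/s and contact force between the fingers and hanger_weight below 0.05 N).
It fails at once if a bystander is moved by more than 15 mm (distance of any of mass_100, mass_50, fuse_box, tape_roll, thumb_screw from where it was at the start of the episode above 0.015 m).
It also fails if it takes over 61 s, if anything falls off the work surface, if the arm or the gripper's body presses on something with over 40 N, if the wrist force passes 120 N, or if a joint passes its speed limit or range.

ROBOT

A 6-joint arm with a two-finger parallel gripper is mounted at the origin on a cart in front of the work surface, level with it; the furniture and walls round the work are solid. World frame = base frame: x ahead of the robot, y to its left, z up, the work surface at z = 0. Lengths are in m, angles in rad, forces in N, time in s.
With the tool pointing down it reaches from about 0.3 to 0.875 m from the base axis. Payload 4.2 kg.
Tool frame: the origin (TCP) lies between the finger pads; the fingertips stand 8 mm ahead of it and the grasp point (between the pads) lies 11 mm behind it; y points along the fingers, x is the direction in which the jaws open and shut, and the axes are right-handed (so a half turn about y gives the same grasp; the last joint's range is limited). The gripper opens to 85 mm and grips with 20 to 120 N. Pads are 22 mm wide; open, the fingers measure 114 mm over their backs; the gripper's body (76 mm by 85 mm) begins 54 mm behind the grasp point. The pads swing forward as they close: fully open they stand 13 mm farther back than shut.
Start: joints at [1.151, 0.32, 1.565, -0, 1.257, -0.02], TCP at [0.224, 0.53, 0.239] pointing down, gripper open.
Joint ranges: [-3.11, 3.11], [-0.84, 2.01], [0.21, 2.61], [-1.34, 4.49], [0.05, 2.63], [-2.56, 2.56]. Speed limits (rad/s): [2.57, 2.57, 3.14, 3.14, 3.14, 3.14].

INTERFACE

Orientations are given as [roll, pitch, yaw] about the fixed x, y, z axes, in that order (R = Rz(yaw) Ry(pitch) Rx(roll)).
In Python, from workcell import robot, eyes gives the robot as it stands. The module is installed in compiled form; this text tells all that it offers.
- The arm moves only by the shell command python3 -m crank 'ROWS' [FORCE]. ROWS is a JSON object of lists of equal length, an entry for each row: "grip": the finger opening in m, from 0 to 0.0854; "xyz": the shift along the tool's x, y, z in m, a list of three; "rotation": the turn, a rotation vector about the tool's x, y, z in degrees, a list of three. In form: {"grip": [grip, ...], "xyz": [[tx, ty, tz], ...], "rotation": [[ax, ay, az], ...]}. A call has exactly 5 rows; each row is the pose to reach, as a shift and turn from the pose commanded when the call began, along the tool's axes at that moment; what a row does not reach only later rows make up. A row lasts 1/12 s, in which the tool goes at most 41.7 mm and 7.16 degrees, less where a joint would pass 70% of its speed; a pose out of reach is approached as far as the arm can. A call with a gripper value outside its range is refused whole. The fingers move at their own pace and stop on an object; FORCE is the grip in N (left out, the last holds). Time passes only in rows, so rows that repeat a pose let the fingers close, or fill a call up. It gives the time, the measured TCP pose, the force and the opening at its end, in the units of the state.
- robot.read_state(): the state, without advancing time (a new reading comes with each control period).
- eyes.snapshot(name): name is "scene" or "top" or "wrist"; returns the picture (480x640x3 uint8, blue, green, red); there is no depth.
- eyes.calibration(name): a dict with "fx", "fy", "cx", "cy" (pixels), "T" (4x4, takes a point from camera to world coordinates). Camera axes: x right, y up, looking along -z (the intrinsics and any distortion apply to the point x, -y, -z); pixel columns grow to the right and rows downward; lengths in m; the calibration is good to about 2 mm. A picture is of the moment at which its call begins: read the wrist's pose just before it. calibration takes no time and is no camera call; for the wrist camera it gives the pose at the moment of the call.
- robot.hand_in(): hands the job in, once; it reports no verdict.
The state is a dict: "clock": time; "qpos": joint angles; "qd": joint speeds; "tau": joint torques, N m; "tcp_pos": TCP position; "tcp_rot": TCP orientation; "wrist_force": force on the tool from outside, world axes, zero at the start; "moment": the same for the moment, N m; "width": opening from 0.0 (shut) to 1.0 (fully open).
Only numpy, scipy, OpenCV 4.12 (cv2) and the standard library are available. Lean on these libraries where they do the work, as an engineer would, in place of code of your own. Each camera call takes 0.05 s, during which the arm holds its last target.

## Working session

There is one attempt and no reset: what is moved stays moved. The work goes in short steps, Python scripts to look and compute and a shell command to move; the robot and the scene stay as the last step left them, time stands still between calls to the robot, and variables do not carry over. Pictures are saved under pics/ and viewed, and the job is handed in when it is done.

```bash
ls; mkdir -p pics
python3 - <<'E'
from workcell import robot, eyes
import cv2,numpy as np
s=robot.read_state();print(s)
for n in ["scene","top","wrist"]:
    c=eyes.calibration(n);print(n,{k:(np.round(v,4).tolist() if k=="T" else v) for k,v in c.items()})
    cv2.imwrite(f"pics/{n}0.png",eyes.snapshot(n))
E
```

```text
pics
{'clock': 0.0, 'qpos': array([ 1.15098120e+00,  3.20288812e-01,  1.56568015e+00, -2.02308395e-05,
        1.25739116e+00, -2.00147152e-02]), 'qd': array([1.64491045e-03, 1.28278904e-04, 1.21435888e-03, 5.70600855e-05,
       8.32297005e-04, 2.21885692e-04]), 'tau': array([-1.96955669e-03, -4.15519488e+01, -2.34163821e+01, -2.99266248e-04,
        8.24828690e-03,  3.95837048e-06]), 'tcp_pos': array([0.22363389, 0.52922704, 0.23848358]), 'tcp_rot': array([-1.57078018,  0.0017675 ,  1.17100219]), 'wrist_force': array([-0.8416399 , -0.41979031, -0.65889103]), 'moment': array([ 0.00876333, -0.00107491, -0.02598317]), 'width': 0.9963323748511432}
scene {'fx': 552.7041797500418, 'fy': 552.7041797500418, 'cx': 316.3941116187801, 'cy': 243.20849503075448, 'T': [[0.5718, 0.3332, -0.7497, -0.2454], [-0.8204, 0.2326, -0.5223, -0.6635], [0.0003, 0.9137, 0.4064, 0.5564], [0.0, 0.0, 0.0, 1.0]]}
top {'fx': 478.3037325279237, 'fy': 478.3037325279237, 'cx': 324.2395637162396, 'cy': 237.179754776191, 'T': [[-0.0235, 0.9725, -0.2319, 0.2944], [-0.9997, -0.0226, 0.0069, -0.1426], [0.0014, 0.232, 0.9727, 1.0174], [0.0, 0.0, 0.0, 1.0]]}
wrist {'fx': 413.8275098924678, 'fy': 413.8275098924678, 'cx': 314.0127423273227, 'cy': 249.85183364123748, 'T': [[0.3893, -0.8904, -0.2361, 0.1641], [0.9211, 0.3758, 0.1015, 0.5561], [-0.0017, -0.257, 0.9664, 0.373], [0.0, 0.0, 0.0, 1.0]]}
```

View pics/scene0.png

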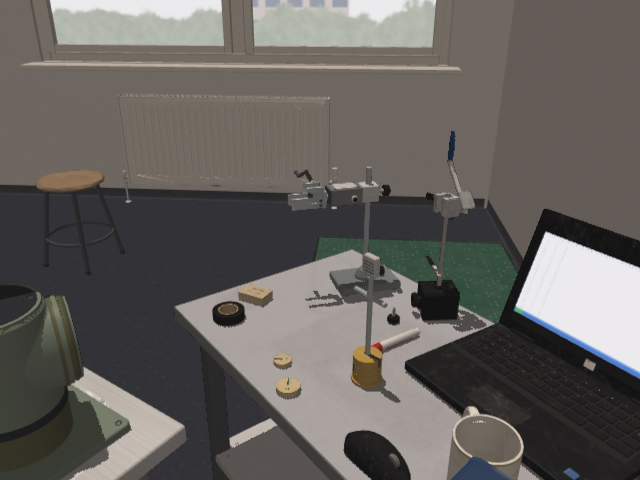

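View pics/top0.png

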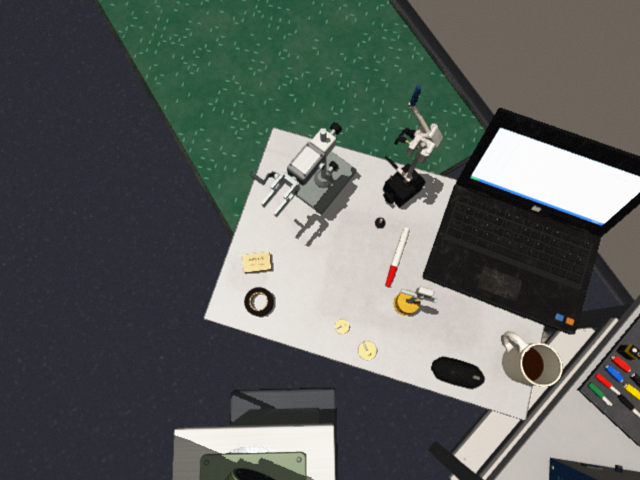

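View pics/wrist0.png

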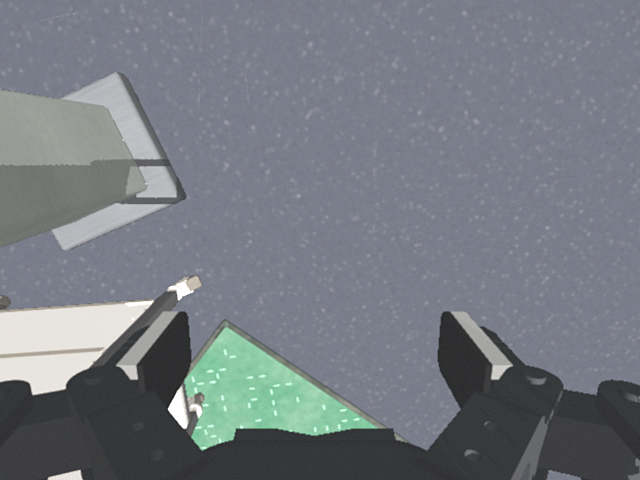

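Run:
```python
import cv2
t=cv2.imread("pics/top0.png");s=cv2.imread("pics/scene0.png")
def crop(im,x0,y0,x1,y1,k,n): cv2.imwrite(n,cv2.resize(im[y0:y1,x0:x1],None,fx=k,fy=k,interpolation=cv2.INTER_CUBIC))
crop(t,240,115,365,245,4.5,"pics/t_st.png")
crop(t,360,270,450,330,8,"pics/t_w.png")
crop(s,280,155,420,300,4,"pics/s_st.png")
crop(s,330,240,410,400,3.7,"pics/s_w.png")
```

```text
(no output)
```

View pics/t_st.png

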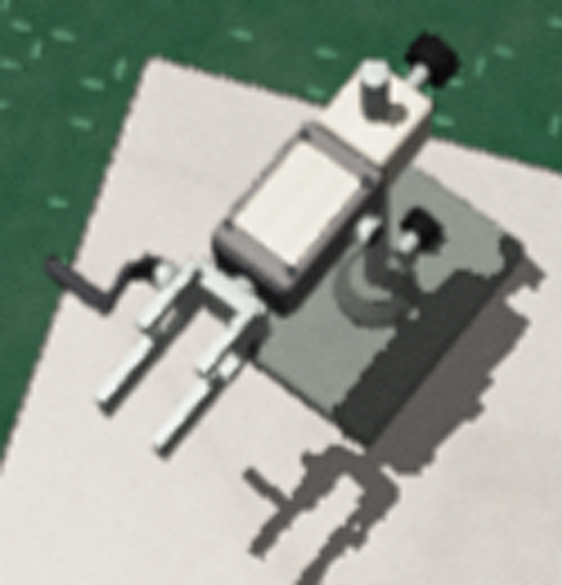

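View pics/t_w.png

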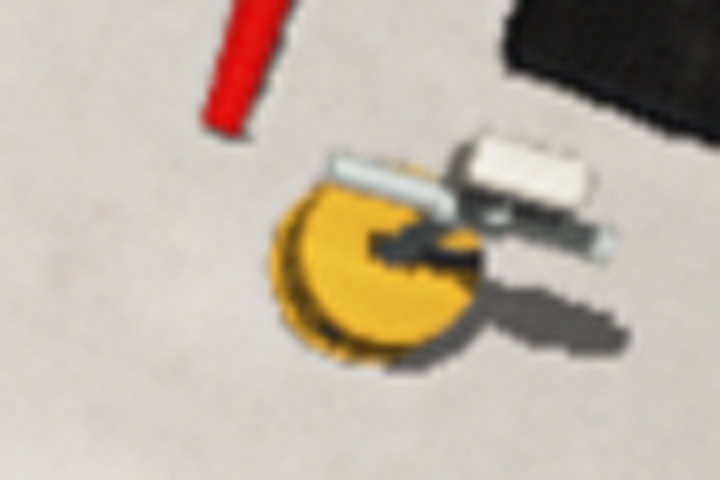

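View pics/s_st.png

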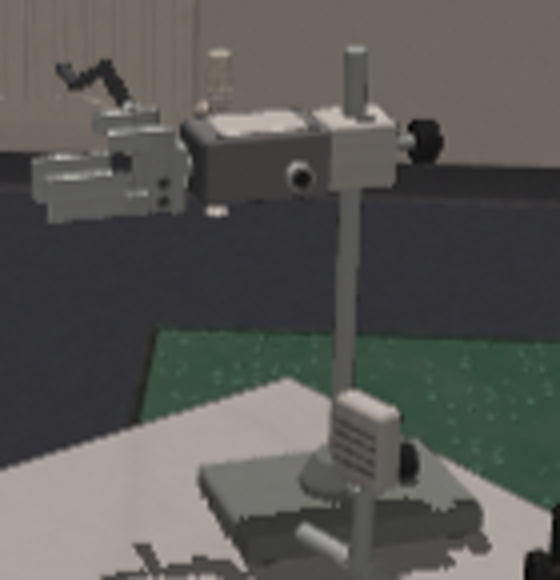

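View pics/s_w.png

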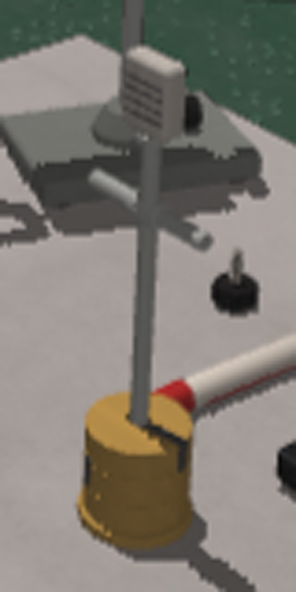

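```bash
cat > h.py <<'E'
from workcell import robot, eyes
import cv2,numpy as np
from scipy.spatial.transform import Rotation as R
def ray(c,uv):
    d=np.array([(uv[0]-c['cx'])/c['fx'],-(uv[1]-c['cy'])/c['fy'],-1.]);T=np.array(c['T']);d=T[:3,:3]@d
    return T[:3,3],d/np.linalg.norm(d)
def onz(c,uv,z):
    o,d=ray(c,uv);return o+d*(z-o[2])/d[2]
def tri(c1,u1,c2,u2):
    o1,d1=ray(c1,u1);o2,d2=ray(c2,u2)
    a=np.linalg.lstsq(np.c_[d1,-d2],o2-o1,rcond=None)[0]
    p,q=o1+a[0]*d1,o2+a[1]*d2
    return (p+q)/2,np.linalg.norm(p-q)*1000
def proj(c,p):
    T=np.array(c['T']);q=T[:3,:3].T@(np.array(p)-T[:3,3])
    return np.array([c['cx']+c['fx']*q[0]/-q[2],c['cy']-c['fy']*q[1]/-q[2]])
def st():
    s=robot.read_state();print(round(s['clock'],3),np.round(s['tcp_pos'],4),np.round(s['tcp_rot'],4),'F',np.round(s['wrist_force'],2),'w',round(s['width'],3),'q',np.round(s['qpos'],3));return s
E
python3 - <<'E'
from h import *
np.set_printoptions(precision=4,suppress=True)
t=eyes.calibration("top");s=eyes.calibration("scene")
T=lambda x,y:(240+x/4.5,115+y/4.5)
print("rod top",onz(t,T(375,72),.256),onz(s,(280+355/4,155+50/4),.256),tri(t,T(375,72),s,(280+355/4,155+50/4)))
W=lambda x,y:(360+x/8,270+y/8)
a,b=onz(t,W(330,165),.15),onz(t,W(610,243),.15)
print("pin",a,b,(a+b)/2,np.linalg.norm(a-b),np.degrees(np.arctan2(*(a-b)[1::-1])))
print("thumb",onz(t,W(531,172),.218))
for p in [(478,135),(592,160),(580,208),(470,180)]: print(onz(t,W(*p),.218))
print("disc top centre",onz(t,W(392,256),.048))
S=lambda x,y:(330+x/3.7,240+y/3.7)
a,b=onz(s,S(95,178),.15),onz(s,S(207,240),.15)
print("pin scene",a,b,(a+b)/2,np.linalg.norm(a-b),np.degrees(np.arctan2(*(a-b)[1::-1])))
for z in(.2,.21,.22,.23):
  a,b=onz(t,T(105,402),z),onz(t,T(163,450),z);print(z,a,b,(a+b)/2,np.linalg.norm(a-b),np.degrees(np.arctan2(*(a-b)[1::-1])))
for p in [(152,58)]:print(onz(t,T(*p),0))
E
```

```text
rod top [ 0.6646 -0.1508  0.256 ] [ 0.662  -0.1545  0.256 ] (array([ 0.6659, -0.1515,  0.2544]), np.float64(1.5840481792671202))
pin [ 0.3982 -0.2862  0.15  ] [ 0.3791 -0.3484  0.15  ] [ 0.3886 -0.3173  0.15  ] 0.06507494871503658 72.92235537287132
thumb [ 0.3876 -0.3169  0.218 ]
[ 0.3956 -0.3064  0.218 ]
[ 0.3898 -0.3299  0.218 ]
[ 0.3799 -0.3266  0.218 ]
[ 0.3862 -0.304   0.218 ]
disc top centre [ 0.3871 -0.3173  0.048 ]
pin scene [ 0.4    -0.2871  0.15  ] [ 0.3818 -0.3492  0.15  ] [ 0.3909 -0.3181  0.15  ] 0.06467540376762967 73.66011158967655
0.2 [ 0.5521 -0.041   0.2   ] [ 0.5318 -0.064   0.2   ] [ 0.5419 -0.0525  0.2   ] 0.030706174197702763 48.51689769636963
0.21 [ 0.5489 -0.0423  0.21  ] [ 0.5289 -0.065   0.21  ] [ 0.5389 -0.0536  0.21  ] 0.030330533741238994 48.5168976963696
0.22 [ 0.5458 -0.0435  0.22  ] [ 0.526 -0.066  0.22 ] [ 0.5359 -0.0547  0.22  ] 0.02995489328477517 48.51689769636975
0.23 [ 0.5426 -0.0448  0.23  ] [ 0.5231 -0.0669  0.23  ] [ 0.5328 -0.0558  0.23  ] 0.029579252828311395 48.516897696369725
[ 0.7994 -0.0392  0.    ]
```

```bash
cat >> h.py <<'E'
def plan(target,yawdeg):
    "target TCP, tool straight down; prints shift in tool axes (mm) and rotvec (deg)"
    s=st();Rm=R.from_euler('xyz',s['tcp_rot']).as_matrix()
    sh=Rm.T@(np.array(target)-s['tcp_pos'])
    Rt=R.from_euler('xyz',[-np.pi/2,0,np.radians(yawdeg)]).as_matrix()
    rv=R.from_matrix(Rm.T@Rt).as_rotvec(degrees=True)
    print('shift mm',np.round(sh*1000,1),'rot',np.round(rv,2),'yaw now',np.round(np.degrees(s['tcp_rot'][2]),2))
E
python3 - <<'E'
from h import *
plan([.40,.30,.40],10)
plan([.54,-.04,.38],-41)
E
```

```text
0.15 [0.2237 0.5293 0.2387] [-1.5708e+00  1.4000e-03  1.1710e+00] F [ 0.34 -0.24  0.12] w 1.002 q [ 1.151  0.32   1.565  0.     1.257 -0.02 ]
shift mm [-142.8 -161.1 -251.7] rot [ 4.000e-02  5.709e+01 -7.000e-02] yaw now 67.09
0.15 [0.2237 0.5293 0.2387] [-1.5708e+00  1.4000e-03  1.1710e+00] F [ 0.34 -0.24  0.12] w 1.002 q [ 1.151  0.32   1.565  0.     1.257 -0.02 ]
shift mm [-401.5 -140.8 -513. ] rot [ 7.0000e-02  1.0809e+02 -6.0000e-02] yaw now 67.09
```

```bash
python3 -m crank '{"grip":[0.06,0.06,0.06,0.06,0.06],"xyz":[[-15,-20,-25],[-34,-40,-58],[-53,-60,-92],[-71,-80,-126],[-90,-100,-158]],"rotation":[[0,7,0],[0,14,0],[0,21,0],[0,28,0],[0,35,0]]}' 2>&1 | head
```

```text
clock: 0.57
tcp_pos: [0.3323, 0.3849, 0.3457]
tcp_rot: [-1.571, 0.0, 0.555]
wrist_force: [0.6, 0.8, -0.0]
width: 0.706
```

```bash
sed -i 's/shift mm/shift m/; s/np.round(sh\*1000,1)/np.round(sh,4)/' h.py
python3 - <<'E'
from h import *
plan([.54,-.04,.38],-41)
E
```

```text
0.567 [0.3323 0.3849 0.3457] [-1.571e+00  3.000e-04  5.548e-01] F [ 0.59  0.85 -0.  ] w 0.706 q [ 0.836  0.164  1.511 -0.     1.467  0.281]
shift m [-0.0473 -0.0342 -0.4706] rot [ 2.000e-02  7.279e+01 -1.000e-02] yaw now 31.79
```

(I typed that first row set in mm rather than m; the per-row clipping kept it harmless. Metres from here.)

```bash
python3 -m crank '{"grip":[0.06,0.06,0.06,0.06,0.06],"xyz":[[-0.004,-0.003,-0.04],[-0.008,-0.006,-0.08],[-0.012,-0.009,-0.12],[-0.016,-0.012,-0.16],[-0.02,-0.015,-0.2]],"rotation":[[0,7,0],[0,14,0],[0,21,0],[0,28,0],[0,35,0]]}'
python3 - <<'E'
from h import *
plan([.54,-.04,.38],-41)
E
```

```text
clock: 0.98
tcp_pos: [0.4214, 0.2045, 0.36]
tcp_rot: [-1.571, 0.0, -0.057]
wrist_force: [1.2, 0.4, -0.1]
width: 0.697
0.983 [0.4214 0.2045 0.36  ] [-1.5707  0.     -0.0565] F [ 1.23  0.37 -0.11] w 0.697 q [0.427 0.093 1.56  0.    1.489 0.484]
shift m [ 0.1322 -0.02   -0.2374] rot [-0.   37.76 -0.  ] yaw now -3.24
```

```bash
python3 -m crank '{"grip":[0.06,0.06,0.06,0.06,0.06],"xyz":[[0.018,-0.004,-0.035],[0.037,-0.008,-0.07],[0.055,-0.012,-0.105],[0.073,-0.016,-0.14],[0.092,-0.02,-0.17]],"rotation":[[0,7,0],[0,14,0],[0,21,0],[0,28,0],[0,35,0]]}'
python3 -m crank '{"grip":[0.06,0.06,0.06,0.06,0.06],"xyz":[[0.0,0,-0.03],[0,0,-0.06],[0,0,-0.075],[0,0,-0.075],[0,0,-0.075]],"rotation":[[0,3,0],[0,3,0],[0,3,0],[0,3,0],[0,3,0]]}'
python3 - <<'E'
from h import *
plan([.54,-.04,.38],-41)
c=eyes.calibration("wrist");im=eyes.snapshot("wrist");cv2.imwrite("pics/w1.png",im)
import pickle;pickle.dump(c,open("w1.pkl","wb"))
E
```

```text
clock: 1.4
tcp_pos: [0.5045, 0.0295, 0.3801]
tcp_rot: [-1.571, 0.0, -0.669]
wrist_force: [0.2, 0.6, -1.0]
width: 0.703
clock: 1.82
tcp_pos: [0.4582, -0.0275, 0.38]
tcp_rot: [-1.57, -0.0, -0.715]
wrist_force: [0.8, 0.1, -1.0]
width: 0.707
1.817 [ 0.4582 -0.0275  0.38  ] [-1.57   -0.     -0.7155] F [ 0.8   0.11 -1.01] w 0.707 q [-8.500e-02  7.300e-02  1.534e+00  1.000e-03  1.534e+00  6.300e-01]
shift m [0.0699 0.     0.0443] rot [-0.05  0.01  0.  ] yaw now -40.99
```

View pics/w1.png

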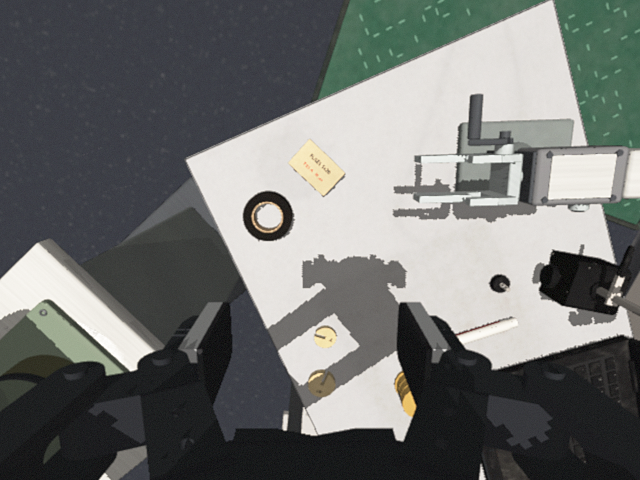

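```bash
python3 -m crank '{"grip":[0.06,0.06,0.06,0.06,0.06],"xyz":[[0.03,0,0],[0.06,0,0],[0.09,0,0],[0.09,0,0],[0.09,0,0]],"rotation":[[0,0,0],[0,0,0],[0,0,0],[0,0,0],[0,0,0]]}'
python3 - <<'E'
from h import *
st()
c=eyes.calibration("wrist");im=eyes.snapshot("wrist");cv2.imwrite("pics/w2.png",im)
import pickle;pickle.dump(c,open("w2.pkl","wb"))
im1=cv2.imread("pics/w1.png")
def crop(im,x0,y0,x1,y1,k,n): cv2.imwrite(n,cv2.resize(im[y0:y1,x0:x1],None,fx=k,fy=k,interpolation=cv2.INTER_CUBIC))
crop(im1,400,80,560,220,5,"pics/w1c.png")
crop(im,270,80,430,220,5,"pics/w2c.png")
E
```

```text
clock: 2.28
tcp_pos: [0.5277, -0.0858, 0.3785]
tcp_rot: [-1.571, 0.002, -0.714]
wrist_force: [0.1, 0.4, -0.2]
width: 0.702
2.283 [ 0.5277 -0.0858  0.3785] [-1.5715  0.0024 -0.7137] F [ 0.08  0.41 -0.23] w 0.702 q [-1.830e-01  2.020e-01  1.384e+00  1.000e-03  1.559e+00  5.310e-01]
```

View pics/w2.png

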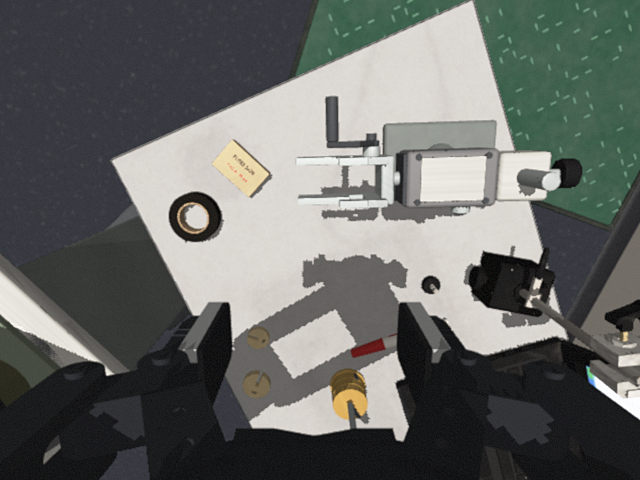

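View pics/w1c.png

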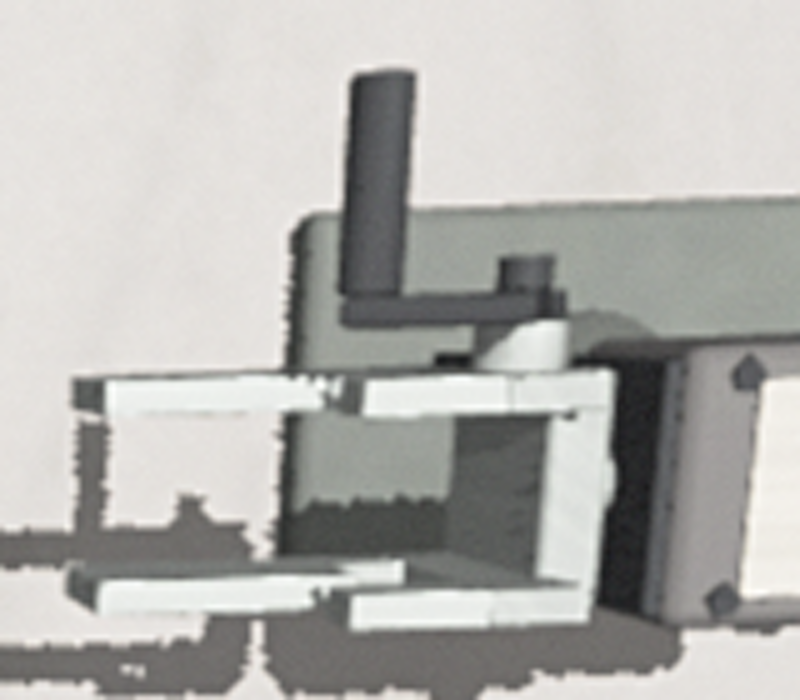

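View pics/w2c.png

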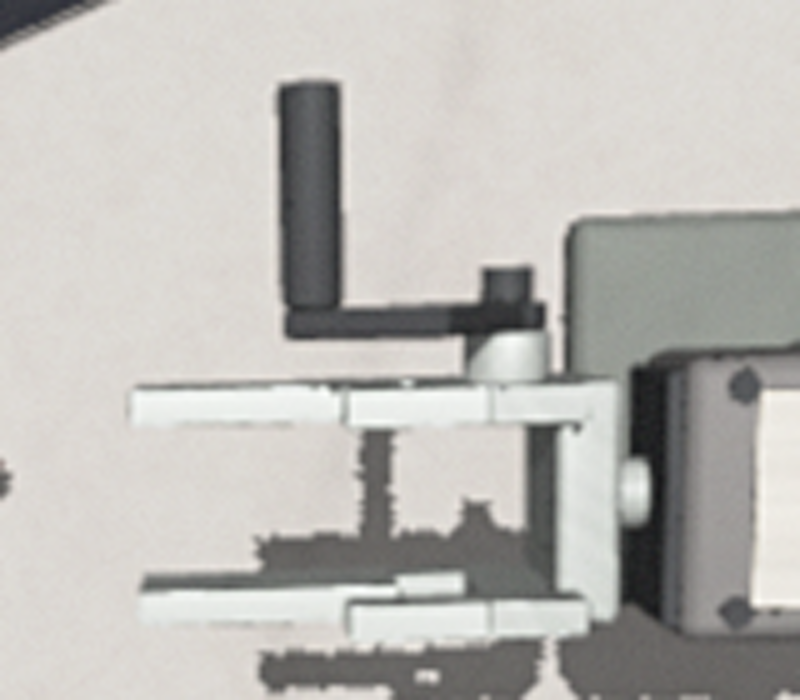

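Run:
```python
from h import *
import pickle
np.set_printoptions(precision=4,suppress=True)
c1=pickle.load(open("w1.pkl","rb"));c2=pickle.load(open("w2.pkl","rb"))
A=lambda p:(400+p[0]/5-.4,80+p[1]/5-.4)
B=lambda p:(270+p[0]/5-.4,80+p[1]/5-.4)
t=eyes.calibration("top");s=eyes.calibration("scene")
P={}
for n,a,b in [("lipL",(104,395),(131,404)),("lipR",(98,597),(142,608)),("roofL",(364,396),(348,408)),("roofR",(351,609),(351,617)),("keepertip",(382,72),(310,82)),("keeperroot",(372,293),(312,306)),("rearL",(613,390),(620,402)),("rearR",(590,605),(588,617))]:
    p,e=tri(c1,A(a),c2,B(b));P[n]=p;print(n,p,round(e,2),'top px',proj(t,p),'scene px',proj(s,p))
for a,b in[("lipL","lipR"),("roofL","roofR"),("lipL","roofL"),("lipR","roofR"),("rearL","lipL"),("keepertip","keeperroot")]:
    d=P[a]-P[b];print(a,b,np.linalg.norm(d),np.degrees(np.arctan2(d[1],d[0])),d)
```

```text
lipL [ 0.5505 -0.0376  0.2078] 0.15 top px [260.859  203.9474] scene px [286.0282 195.3205]
lipR [ 0.532  -0.0608  0.2068] 0.08 top px [274.0126 213.8184] scene px [289.792  200.7499]
roofL [ 0.5737 -0.057   0.2278] 0.07 top px [270.6066 187.5021] scene px [301.1314 184.0946]
roofR [ 0.5556 -0.0791  0.2282] 0.54 top px [283.3739 197.0637] scene px [304.9366 188.4465]
keepertip [ 0.5954 -0.0226  0.2397] 0.12 top px [250.0038 173.6849] scene px [293.6042 172.4935]
keeperroot [ 0.5782 -0.0432  0.2421] 0.14 top px [261.6715 182.3672] scene px [296.7122 175.1578]
rearL [ 0.6029 -0.0819  0.2179] 0.07 top px [285.307 173.405] scene px [320.3991 187.4171]
rearR [ 0.5805 -0.1001  0.2293] 0.07 top px [295.322  182.9667] scene px [321.6234 186.4577]
lipL lipR 0.02962197105369896 51.52337859215381 [0.0184 0.0232 0.001 ]
roofL roofR 0.028603335979111712 50.806947928595974 [ 0.0181  0.0222 -0.0003]
lipL roofL 0.03624295943969459 140.18639256125485 [-0.0232  0.0193 -0.02  ]
lipR roofR 0.036682398454477634 142.1031550099454 [-0.0235  0.0183 -0.0213]
rearL lipL 0.06940329792389924 -40.151964711408745 [ 0.0525 -0.0443  0.0101]
keepertip keeperroot 0.02689598707882192 50.079271194351136 [ 0.0172  0.0205 -0.0024]
```

Run:
```python
from h import *
plan([.389,-.3173,.30],-16.7)
```

```text
2.333 [ 0.5269 -0.0853  0.379 ] [-1.5712  0.002  -0.7131] F [0.27 0.67 0.07] w 0.7 q [-1.820e-01  2.000e-01  1.385e+00  1.000e-03  1.559e+00  5.310e-01]
shift m [ 0.0476  0.079  -0.2656] rot [ -0.   -24.16  -0.12] yaw now -40.86
```

```bash
python3 -m crank '{"grip":[0.06,0.06,0.06,0.06,0.06],"xyz":[[0.006,0.004,-0.038],[0.013,0.008,-0.076],[0.02,0.012,-0.114],[0.028,0.02,-0.15],[0.034,0.03,-0.186]],"rotation":[[0,-5,0],[0,-10,0],[0,-15,0],[0,-20,0],[0,-24.2,0]]}'
python3 - <<'E'
from h import *
plan([.389,-.3173,.30],-16.7)
E
```

```text
clock: 2.75
tcp_pos: [0.4295, -0.249, 0.3506]
tcp_rot: [-1.571, -0.002, -0.285]
wrist_force: [0.6, -1.2, 0.8]
width: 0.703
2.75 [ 0.4295 -0.249   0.3506] [-1.571  -0.0024 -0.2853] F [ 0.64 -1.15  0.83] w 0.703 q [-0.549  0.141  1.527  0.     1.472 -0.264]
shift m [-0.0198  0.0506 -0.077 ] rot [0.01 0.35 0.14] yaw now -16.35
```

Run:
```python
from h import *
c=eyes.calibration("wrist");im=eyes.snapshot("wrist");cv2.imwrite("pics/w3.png",im)
import pickle;pickle.dump(c,open("w3.pkl","wb"))
for n,p in [("thumb",(.3888,-.3173,.218)),("pin",(.3888,-.3173,.15))]: print(n,proj(c,p))
```

```text
thumb [286.08664053 347.57388409]
pin [291.05056323 309.65065461]
```

View pics/w3.png

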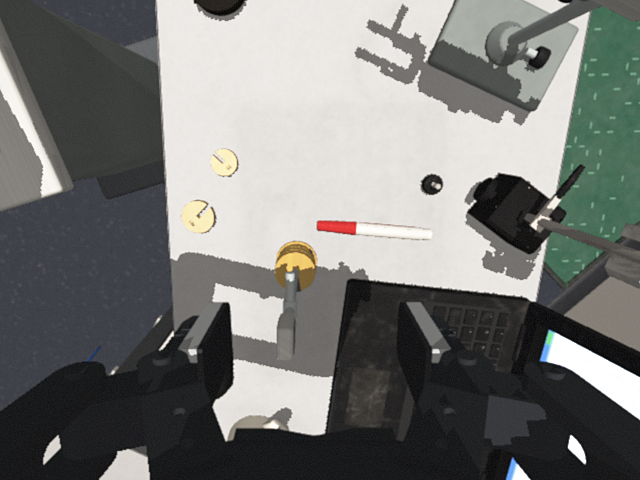

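Run:
```python
import cv2
im=cv2.imread("pics/w3.png")
cv2.imwrite("pics/w3c.png",cv2.resize(im[235:370,240:340],None,fx=6,fy=6,interpolation=cv2.INTER_CUBIC)[:600*2])
im2=cv2.resize(im[255:365,240:340],None,fx=5,fy=5,interpolation=cv2.INTER_CUBIC);cv2.imwrite("pics/w3d.png",im2)
```

```text
(no output)
```

View pics/w3d.png

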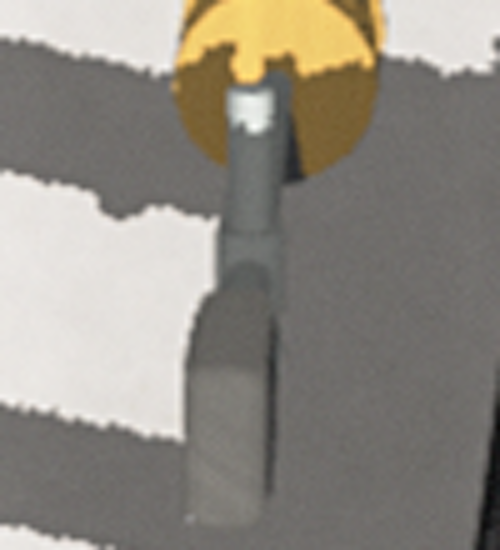

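Run:
```python
from h import *
import pickle
c=pickle.load(open("w3.pkl","rb"))
p=onz(c,(285,343.2),.218);print(p)
a=onz(c,(240+188/5-.4,255+365/5-.4),.218);b=onz(c,(240+188/5-.4,255+522/5-.4),.218);print(np.linalg.norm(a-b),np.degrees(np.arctan2(*(a-b)[1::-1])))
a=onz(c,(240+267/5-.4,255+365/5-.4),.218);b=onz(c,(240+265/5-.4,255+522/5-.4),.218);print(np.linalg.norm(a-b),np.degrees(np.arctan2(*(a-b)[1::-1])))
plan([p[0],p[1],.23],-17)
plan([p[0],p[1],.195],-17)
```

```text
[ 0.38908322 -0.31380331  0.218     ]
0.024593062637393165 72.33662804469068
0.024595703895931652 72.23118464611626
2.8 [ 0.4253 -0.2535  0.3482] [-1.5758  0.0043 -0.288 ] F [-2.81 -2.48 -2.63] w 0.705 q [-0.557  0.142  1.531 -0.006  1.471 -0.268]
shift m [-0.0171  0.1186 -0.0675] rot [ 0.29  0.5  -0.24] yaw now -16.5
2.8 [ 0.4253 -0.2535  0.3482] [-1.5758  0.0043 -0.288 ] F [-2.81 -2.48 -2.63] w 0.705 q [-0.557  0.142  1.531 -0.006  1.471 -0.268]
shift m [-0.0169  0.1536 -0.0673] rot [ 0.29  0.5  -0.24] yaw now -16.5
```

```bash
python3 -m crank '{"grip":[0.05,0.05,0.05,0.05,0.05],"xyz":[[-0.006,0.02,-0.02],[-0.012,0.05,-0.045],[-0.017,0.08,-0.066],[-0.017,0.1,-0.066],[-0.017,0.105,-0.066]],"rotation":[[0,0.5,0],[0,0.5,0],[0,0.5,0],[0,0.5,0],[0,0.5,0]]}'
python3 - <<'E'
from h import *
c=eyes.calibration("wrist");im=eyes.snapshot("wrist");cv2.imwrite("pics/w4.png",im)
plan([.389,-.3155,.195],-17.2)
E
```

```text
clock: 3.22
tcp_pos: [0.3931, -0.3054, 0.2417]
tcp_rot: [-1.568, 0.006, -0.301]
wrist_force: [0.1, 1.2, 0.8]
width: 0.588
3.267 [ 0.394  -0.3055  0.2427] [-1.5682  0.0047 -0.3003] F [ 0.14  0.28 -0.75] w 0.585 q [-6.830e-01  1.990e-01  1.723e+00  1.000e-03  1.224e+00 -3.830e-01]
shift m [-0.0015  0.0477 -0.0112] rot [-0.15 -0.01 -0.27] yaw now -17.21
```

View pics/w4.png

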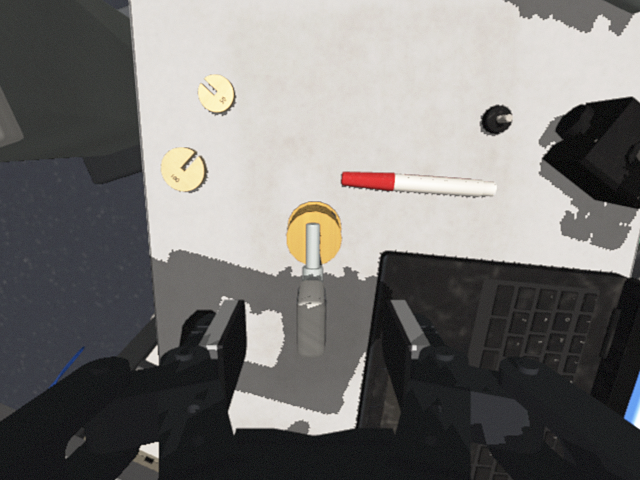

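Run:
```python
from h import *
s=st();c=eyes.calibration("wrist");Rm=R.from_euler('xyz',s['tcp_rot']).as_matrix();p=s['tcp_pos']
for v in [(0,.008,0),(0,.008,.011),(0,.008,-.011),(-.025,.008,.011),(-.025,.008,-.011),(.025,.008,.011),(.025,-.005,.011),(.025,-.005,-.011)]: print(v,proj(c,p+Rm@np.array(v)))
im=cv2.imread("pics/w4.png");cv2.imwrite("pics/w4c.png",cv2.resize(im[200:400,180:440],None,fx=3,fy=3,interpolation=cv2.INTER_CUBIC))
```

```text
3.267 [ 0.394  -0.3055  0.2427] [-1.5682  0.0047 -0.3003] F [ 0.14  0.28 -0.75] w 0.585 q [-6.830e-01  1.990e-01  1.723e+00  1.000e-03  1.224e+00 -3.830e-01]
(0, 0.008, 0) [314.50641558 323.10779846]
(0, 0.008, 0.011) [314.51345625 295.52261518]
(0, 0.008, -0.011) [314.49962837 349.69996987]
(-0.025, 0.008, 0.011) [246.41840737 295.50471226]
(-0.025, 0.008, -0.011) [248.85551961 349.67500894]
(0.025, 0.008, 0.011) [382.62859608 295.54052338]
(0.025, -0.005, 0.011) [388.77937933 309.61560383]
(0.025, -0.005, -0.011) [385.85892686 367.94310099]
```

View pics/w4c.png

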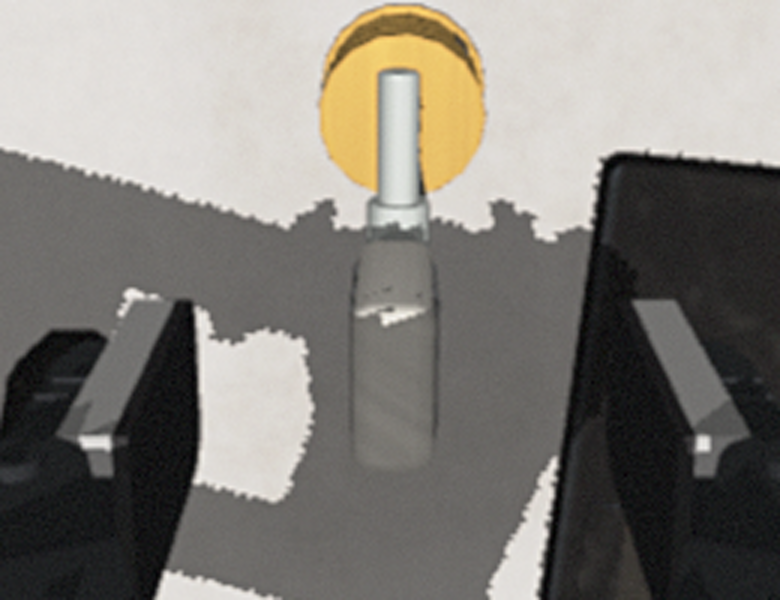

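Run:
```python
from h import *
c=eyes.calibration("wrist")
p=onz(c,(311.5,329),.218);print(p)
a=onz(c,(311.5,302),.218);b=onz(c,(311.5,356),.218);print(np.linalg.norm(a-b))
plan([p[0],p[1],.195],-17.2)
```

```text
[ 0.38957259 -0.31499393  0.218     ]
0.024683428761387113
3.267 [ 0.394  -0.3055  0.2427] [-1.5682  0.0047 -0.3003] F [ 0.14  0.28 -0.75] w 0.585 q [-6.830e-01  1.990e-01  1.723e+00  1.000e-03  1.224e+00 -3.830e-01]
shift m [-0.0011  0.0477 -0.0105] rot [-0.15 -0.01 -0.27] yaw now -17.21
```

```bash
python3 -m crank '{"grip":[0.05,0.05,0.05,0.05,0.05],"xyz":[[-0.0015,0.01,-0.006],[-0.0015,0.025,-0.011],[-0.0015,0.04,-0.011],[-0.0015,0.047,-0.011],[-0.0015,0.047,-0.011]],"rotation":[[0,0,0],[0,0,0],[0,0,0],[0,0,0],[0,0,0]]}'
python3 -m crank '{"grip":[0.05,0.03,0.018,0.01,0.008],"xyz":[[0,0,0],[0,0,0],[0,0,0],[0,0,0],[0,0,0]],"rotation":[[0,0,0],[0,0,0],[0,0,0],[0,0,0],[0,0,0]]}' 25
python3 -m crank '{"grip":[0.006,0.004,0.002,0.0,0.0],"xyz":[[0,0,0],[0,0,0],[0,0,0],[0,0,0],[0,0,0]],"rotation":[[0,0,0],[0,0,0],[0,0,0],[0,0,0],[0,0,0]]}' 25
python3 - <<'E'
from h import *
st()
E
```

```text
clock: 3.68
tcp_pos: [0.3904, -0.3167, 0.1974]
tcp_rot: [-1.57, 0.001, -0.299]
wrist_force: [-0.2, 0.1, 1.1]
width: 0.582
clock: 4.1
tcp_pos: [0.3899, -0.3174, 0.1987]
tcp_rot: [-1.571, 0.001, -0.3]
wrist_force: [-3.2, 1.5, 4.8]
width: 0.137
clock: 4.52
tcp_pos: [0.3899, -0.3174, 0.1987]
tcp_rot: [-1.571, 0.0, -0.3]
wrist_force: [-1.6, 0.3, 6.0]
width: 0.136
4.517 [ 0.3899 -0.3174  0.1987] [-1.5712e+00  4.0000e-04 -3.0020e-01] F [-1.61  0.29  5.96] w 0.136 q [-7.060e-01  2.380e-01  1.789e+00 -1.000e-03  1.115e+00 -4.050e-01]
```

```bash
python3 -m crank '{"grip":[0.0,0.0,0.0,0.0,0.0],"xyz":[[0,-0.004,0],[0,-0.014,0],[0,-0.028,0],[0,-0.042,0],[0,-0.052,0]],"rotation":[[0,0,0],[0,0,0],[0,0,0],[0,0,0],[0,0,0]]}' 30
python3 -m crank '{"grip":[0.0,0.0,0.0,0.0,0.0],"xyz":[[0,-0.01,0],[0,-0.02,0],[0,-0.03,0],[0,-0.034,0],[0,-0.034,0]],"rotation":[[0,0,0],[0,0,0],[0,0,0],[0,0,0],[0,0,0]]}' 30
python3 - <<'E'
from h import *
u=np.array([.7716,-.6361]);f=np.array([.5752,-.0772])
x=f-.075*u
plan([x[0],x[1],.284],-39.5)
im=eyes.snapshot("wrist");cv2.imwrite("pics/w5.png",im)
E
```

```text
clock: 4.93
tcp_pos: [0.3908, -0.3176, 0.2513]
tcp_rot: [-1.571, -0.002, -0.3]
wrist_force: [0.8, -0.1, -3.4]
width: 0.134
clock: 5.35
tcp_pos: [0.3908, -0.3178, 0.2851]
tcp_rot: [-1.572, -0.002, -0.3]
wrist_force: [0.6, -0.1, -3.6]
width: 0.133
5.35 [ 0.3908 -0.3178  0.2851] [-1.5716 -0.0022 -0.3003] F [ 0.56 -0.14 -3.6 ] w 0.133 q [-0.706  0.178  1.642  0.     1.319 -0.405]
shift m [0.0356 0.0009 0.3128] rot [2.000e-02 2.229e+01 1.300e-01] yaw now -17.21
```

View pics/w5.png

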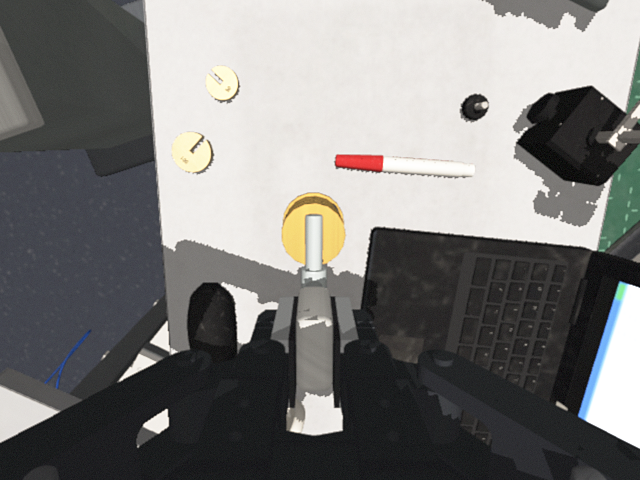

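```bash
python3 -m crank '{"grip":[0.0,0.0,0.0,0.0,0.0],"xyz":[[0.002,0,0.015],[0.005,0,0.045],[0.009,0,0.08],[0.013,0,0.115],[0.017,0,0.15]],"rotation":[[0,3,0],[0,8,0],[0,13,0],[0,18,0],[0,22.3,0]]}' 30
python3 - <<'E'
from h import *
u=np.array([.7716,-.6361]);f=np.array([.5752,-.0772])
x=f-.075*u
plan([x[0],x[1],.284],-39.5)
E
```

```text
clock: 5.82
tcp_pos: [0.4508, -0.1777, 0.2831]
tcp_rot: [-1.571, 0.002, -0.695]
wrist_force: [0.5, -0.2, -4.2]
width: 0.137
5.817 [ 0.4508 -0.1777  0.2831] [-1.5711  0.0017 -0.6946] F [ 0.55 -0.22 -4.19] w 0.137 q [-0.399  0.15   1.682  0.     1.311  0.295]
shift m [-0.0438 -0.0009  0.1564] rot [ 0.02 -0.3  -0.1 ] yaw now -39.8
```

```bash
python3 -m crank '{"grip":[0.0,0.0,0.0,0.0,0.0],"xyz":[[-0.01,0,0.035],[-0.02,0,0.07],[-0.03,0,0.105],[-0.038,0,0.135],[-0.044,0,0.152]],"rotation":[[0,-0.3,0],[0,-0.3,0],[0,-0.3,0],[0,-0.3,0],[0,-0.3,0]]}' 30
python3 - <<'E'
from h import *
import pickle
u=np.array([.7716,-.6361]);f=np.array([.5752,-.0772])
x=f-.075*u
im=eyes.snapshot("top");cv2.imwrite("pics/t1.png",im)
plan([x[0],x[1],.284],-39.5)
c=eyes.calibration("wrist");im=eyes.snapshot("wrist");cv2.imwrite("pics/w6.png",im);pickle.dump(c,open("w6.pkl","wb"))
im=eyes.snapshot("scene");cv2.imwrite("pics/s1.png",im)
E
```

```text
clock: 6.23
tcp_pos: [0.5147, -0.0305, 0.283]
tcp_rot: [-1.569, 0.002, -0.682]
wrist_force: [0.5, 0.0, -4.1]
width: 0.135
6.283 [ 0.5151 -0.0288  0.2829] [-1.5677  0.0031 -0.6807] F [ 0.34  4.04 -3.21] w 0.138 q [-0.081  0.201  1.619  0.004  1.323  0.599]
shift m [ 0.0022 -0.0012  0.0008] rot [-0.18  0.5  -0.18] yaw now -39.0
```

View pics/w6.png

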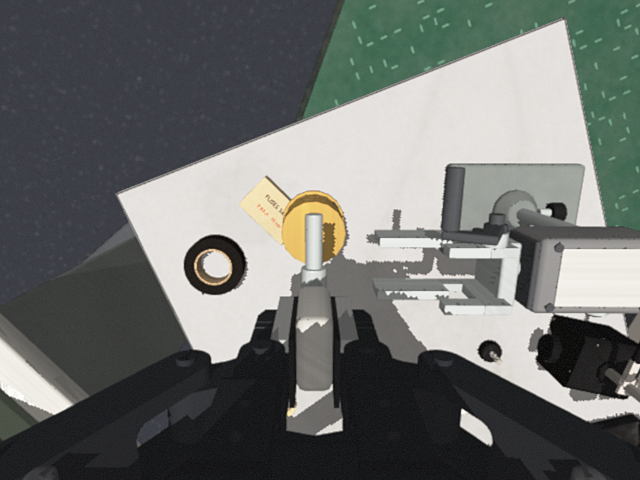

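View pics/s1.png

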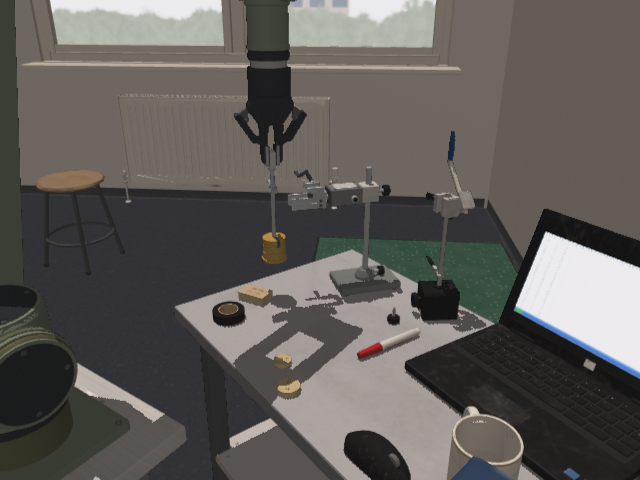

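View pics/t1.png

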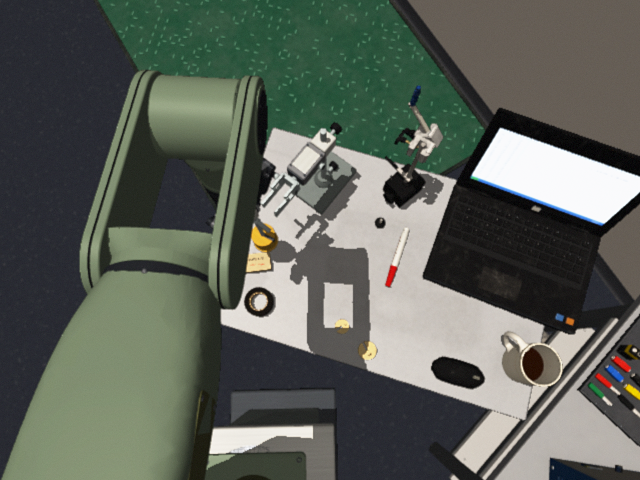

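Run:
```python
import cv2
im=cv2.imread("pics/w6.png")
cv2.imwrite("pics/w6c.png",cv2.resize(im[160:330,280:480],None,fx=4,fy=4,interpolation=cv2.INTER_CUBIC)[:600])
```

```text
(no output)
```

View pics/w6c.png

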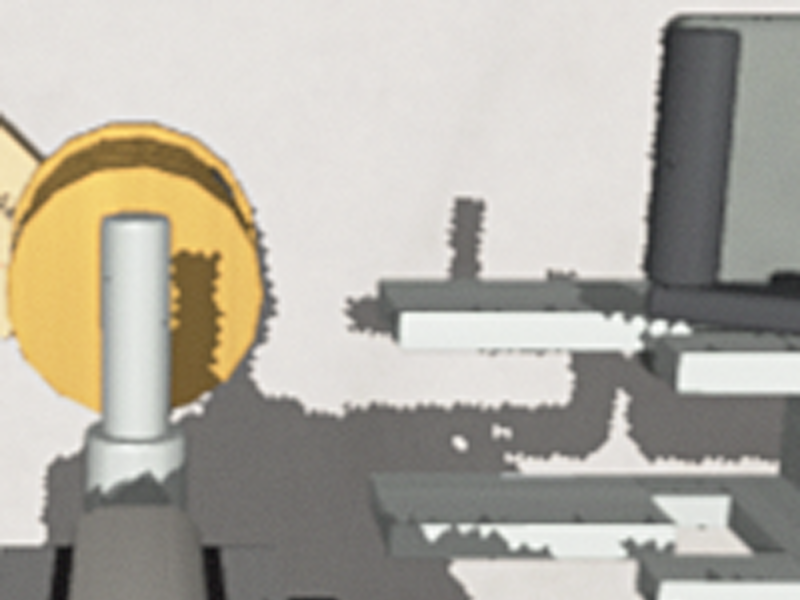

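Run:
```python
from h import *
import pickle
np.set_printoptions(precision=4,suppress=True)
c=pickle.load(open("w6.pkl","rb"));T=np.array(c['T']);p=np.array([.5151,-.0288,.2829]);Rm=R.from_euler('xyz',[-1.5677,.0031,-.6807]).as_matrix()
px=lambda x,y:(280+x/4-.4,160+y/4-.4)
tf=lambda q:Rm.T@(q-p)
print("pin end (tool)",tf(onz(c,px(135,217),.2345)))
print("collar/pin axis",tf(onz(c,px(136,430),.2342)))
for n,q in [("lipLo",(397,310)),("lipLi",(402,348)),("lipRo",(386,522)),("lipRi",(390,556))]:
    w=onz(c,px(*q),.207);print(n,w,"tool",tf(w))
# observed scene pixel of pin etc
s=eyes.calibration("scene")
print("thumb pred scene",proj(s,p),"fork",proj(s,[.5752,-.0772,.207]))
```

```text
pin end (tool) [-0.001   0.0485  0.0341]
collar/pin axis [-0.0009  0.0487  0.0091]
lipLo [ 0.5515 -0.0361  0.207 ] tool [0.0331 0.0759 0.017 ]
lipLi [ 0.549  -0.0406  0.207 ] tool [0.034  0.0758 0.0119]
lipRo [ 0.5328 -0.0587  0.207 ] tool [ 0.0328  0.0758 -0.0123]
lipRi [ 0.5303 -0.063   0.207 ] tool [ 0.0335  0.0757 -0.0172]
thumb pred scene [269.4855 160.7033] fork [310.2046 196.1163]
```

```bash
python3 -m crank '{"grip":[0.0,0.0,0.0,0.0,0.0],"xyz":[[0.008,0,-0.001],[0.018,0,-0.001],[0.028,0,-0.001],[0.036,0,-0.001],[0.04,0,-0.001]],"rotation":[[0,0,0],[0,0,0],[0,0,0],[0,0,0],[0,0,0]]}' 30
python3 -m crank '{"grip":[0.0,0.0,0.0,0.0,0.0],"xyz":[[0,0.004,0],[0,0.008,0],[0,0.012,0],[0,0.014,0],[0,0.014,0]],"rotation":[[0,0,0],[0,0,0],[0,0,0],[0,0,0],[0,0,0]]}' 30
python3 - <<'E'
from h import *
import pickle
st()
c=eyes.calibration("wrist");im=eyes.snapshot("wrist");cv2.imwrite("pics/w7.png",im);pickle.dump(c,open("w7.pkl","wb"))
im=eyes.snapshot("scene");cv2.imwrite("pics/s2.png",cv2.resize(im[140:270,240:400],None,fx=4.5,fy=4.5,interpolation=cv2.INTER_CUBIC))
st()
E
```

```text
clock: 6.8
tcp_pos: [0.5452, -0.0619, 0.2837]
tcp_rot: [-1.571, -0.001, -0.686]
wrist_force: [-1.2, 0.7, -2.8]
width: 0.134
clock: 7.22
tcp_pos: [0.5434, -0.0597, 0.2691]
tcp_rot: [-1.572, 0.002, -0.684]
wrist_force: [-0.2, -0.5, -4.5]
width: 0.131
7.217 [ 0.5434 -0.0597  0.2691] [-1.5716  0.0016 -0.684 ] F [-0.18 -0.45 -4.48] w 0.131 q [-0.13   0.258  1.576  0.     1.309  0.553]
7.317 [ 0.5439 -0.0597  0.2699] [-1.5707e+00  2.0000e-04 -6.8390e-01] F [ 0.72 -0.15 -3.25] w 0.133 q [-0.13   0.258  1.575  0.     1.309  0.553]
```

View pics/w7.png

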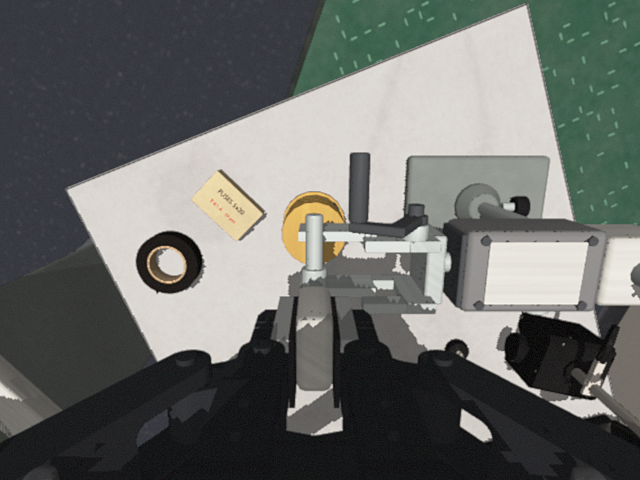

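View pics/s2.png

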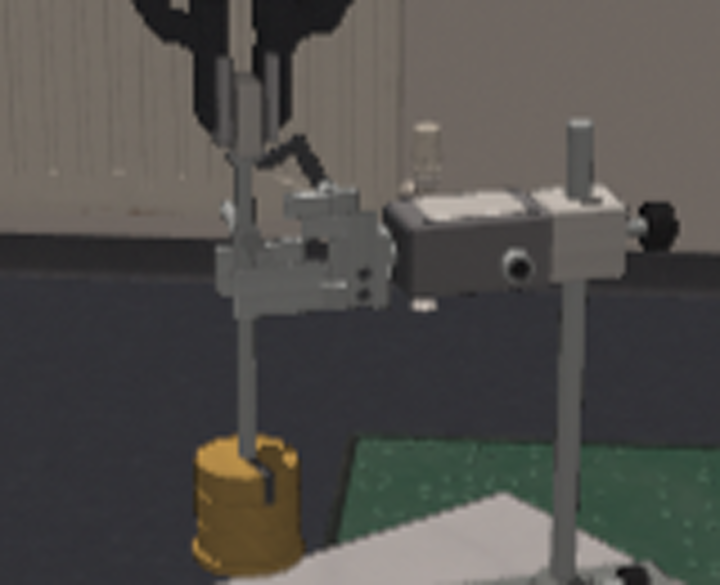

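```bash
python3 -m crank '{"grip":[0.0,0.0,0.0,0.0,0.0],"xyz":[[0,0.0015,0],[0,0.003,0],[0,0.0045,0],[0,0.006,0],[0,0.006,0]],"rotation":[[0,0,0],[0,0,0],[0,0,0],[0,0,0],[0,0,0]]}' 30
python3 -m crank '{"grip":[0.0,0.0,0.0,0.0,0.0],"xyz":[[0,0.0003,0],[0,0.0006,0],[0,0.0009,0],[0,0.001,0],[0,0.001,0]],"rotation":[[0,0,0],[0,0,0],[0,0,0],[0,0,0],[0,0,0]]}' 30
```

```text
clock: 7.73
tcp_pos: [0.5439, -0.0599, 0.2635]
tcp_rot: [-1.571, 0.001, -0.684]
wrist_force: [-0.2, 0.8, -3.6]
width: 0.132
clock: 8.15
tcp_pos: [0.5441, -0.06, 0.2629]
tcp_rot: [-1.571, -0.0, -0.684]
wrist_force: [0.7, 0.7, -3.7]
width: 0.136
```

```bash
python3 -m crank '{"grip":[0.0,0.0,0.0,0.0,0.0],"xyz":[[0,0.0002,0],[0,0.0004,0],[0,0.0006,0],[0,0.0006,0],[0,0.0006,0]],"rotation":[[0,0,0],[0,0,0],[0,0,0],[0,0,0],[0,0,0]]}' 30
python3 -m crank '{"grip":[0.0,0.0,0.0,0.0,0.0],"xyz":[[0,0.0002,0],[0,0.0004,0],[0,0.0005,0],[0,0.0005,0],[0,0.0005,0]],"rotation":[[0,0,0],[0,0,0],[0,0,0],[0,0,0],[0,0,0]]}' 30
```

```text
clock: 8.57
tcp_pos: [0.5441, -0.0599, 0.2623]
tcp_rot: [-1.571, -0.0, -0.684]
wrist_force: [0.4, -0.3, -2.4]
width: 0.138
clock: 8.98
tcp_pos: [0.5441, -0.0599, 0.2619]
tcp_rot: [-1.571, -0.0, -0.684]
wrist_force: [-0.1, -0.4, -3.0]
width: 0.139
```

```bash
python3 -m crank '{"grip":[0.0,0.0,0.0,0.0,0.0],"xyz":[[0,0.0002,0],[0,0.0004,0],[0,0.0005,0],[0,0.0005,0],[0,0.0005,0]],"rotation":[[0,0,0],[0,0,0],[0,0,0],[0,0,0],[0,0,0]]}' 30
```

```text
clock: 9.4
tcp_pos: [0.5441, -0.0599, 0.2615]
tcp_rot: [-1.571, -0.0, -0.684]
wrist_force: [-0.7, 1.0, -1.0]
width: 0.133
```

```bash
python3 -m crank '{"grip":[0.0,0.0,0.0,0.0,0.0],"xyz":[[0,0.0002,0],[0,0.0004,0],[0,0.0005,0],[0,0.0005,0],[0,0.0005,0]],"rotation":[[0,0,0],[0,0,0],[0,0,0],[0,0,0],[0,0,0]]}' 30
```

```text
clock: 9.82
tcp_pos: [0.5441, -0.06, 0.2611]
tcp_rot: [-1.57, -0.0, -0.684]
wrist_force: [-0.4, 1.0, 0.7]
width: 0.14
```

```bash
python3 -m crank '{"grip":[0.0,0.0,0.0,0.0,0.0],"xyz":[[0,-0.0006,0],[0,-0.0012,0],[0,-0.0018,0],[0,-0.0018,0],[0,-0.0018,0]],"rotation":[[0,0,0],[0,0,0],[0,0,0],[0,0,0],[0,0,0]]}' 30
python3 -m crank '{"grip":[0.0,0.0,0.0,0.0,0.0],"xyz":[[0.002,0,0],[0.005,0,0],[0.008,0,0],[0.01,0,0],[0.01,0,0]],"rotation":[[0,0,0],[0,0,0],[0,0,0],[0,0,0],[0,0,0]]}' 30
```

```text
clock: 10.23
tcp_pos: [0.5439, -0.0599, 0.2622]
tcp_rot: [-1.571, 0.001, -0.684]
wrist_force: [0.7, 0.1, -3.5]
width: 0.136
clock: 10.65
tcp_pos: [0.5523, -0.0667, 0.2625]
tcp_rot: [-1.571, -0.0, -0.685]
wrist_force: [0.8, -0.6, -3.7]
width: 0.133
```

```bash
python3 -m crank '{"grip":[0.0,0.0,0.0,0.0,0.0],"xyz":[[0.001,-0.0005,0],[0.003,-0.0005,0],[0.006,-0.0005,0],[0.008,-0.0005,0],[0.008,-0.0005,0]],"rotation":[[0,0,0],[0,0,0],[0,0,0],[0,0,0],[0,0,0]]}' 30
python3 - <<'E'
from h import *
import pickle
st()
c=eyes.calibration("wrist");im=eyes.snapshot("wrist");cv2.imwrite("pics/w8.png",im);pickle.dump(c,open("w8.pkl","wb"))
cv2.imwrite("pics/w8c.png",cv2.resize(im[190:330,270:430],None,fx=4.2,fy=4.2,interpolation=cv2.INTER_CUBIC))
im=eyes.snapshot("scene");cv2.imwrite("pics/s3.png",cv2.resize(im[160:230,260:360],None,fx=7,fy=7,interpolation=cv2.INTER_CUBIC))
E
```

```text
clock: 11.07
tcp_pos: [0.5584, -0.0716, 0.2631]
tcp_rot: [-1.571, -0.0, -0.684]
wrist_force: [0.4, 0.3, -3.7]
width: 0.132
11.067 [ 0.5584 -0.0716  0.2631] [-1.5707e+00 -4.0000e-04 -6.8450e-01] F [ 0.42  0.29 -3.7 ] w 0.132 q [-0.148  0.287  1.552 -0.     1.303  0.537]
```

View pics/w8c.png

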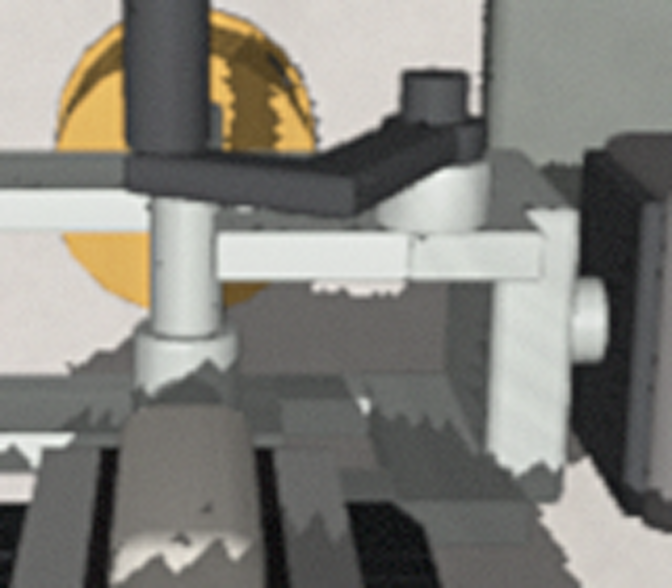

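View pics/s3.png

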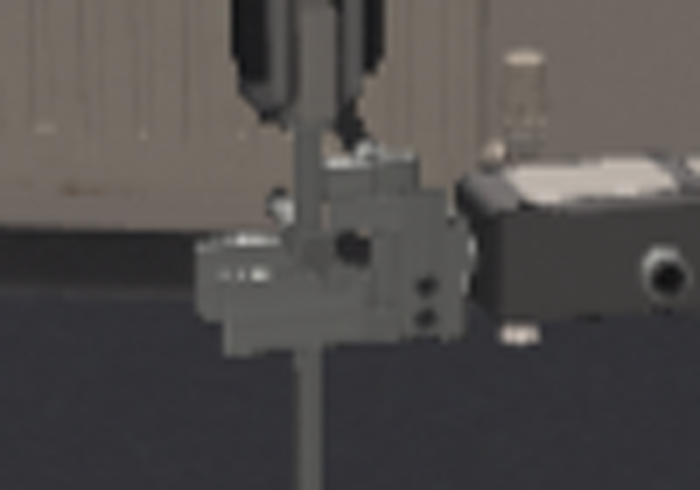

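```bash
python3 -m crank '{"grip":[0.0,0.0,0.0,0.0,0.0],"xyz":[[0.0005,0,0],[0.001,0,0],[0.0015,0,0],[0.002,0,0],[0.002,0,0]],"rotation":[[0,0,0],[0,0,0],[0,0,0],[0,0,0],[0,0,0]]}' 30
```

```text
clock: 11.58
tcp_pos: [0.5596, -0.0726, 0.2631]
tcp_rot: [-1.571, -0.0, -0.684]
wrist_force: [-0.1, 0.2, -3.2]
width: 0.136
```

```bash
python3 -m crank '{"grip":[0.0,0.0,0.0,0.0,0.0],"xyz":[[0.0005,0,0],[0.001,0,0],[0.0015,0,0],[0.002,0,0],[0.002,0,0]],"rotation":[[0,0,0],[0,0,0],[0,0,0],[0,0,0],[0,0,0]]}' 30
```

```text
clock: 12.0
tcp_pos: [0.5612, -0.0739, 0.2631]
tcp_rot: [-1.571, -0.0, -0.684]
wrist_force: [0.1, -0.8, -3.3]
width: 0.132
```

```bash
python3 -m crank '{"grip":[0.0,0.0,0.0,0.0,0.0],"xyz":[[0.0005,0,0],[0.0012,0,0],[0.002,0,0],[0.0025,0,0],[0.0025,0,0]],"rotation":[[0,0,0],[0,0,0],[0,0,0],[0,0,0],[0,0,0]]}' 30
```

```text
clock: 12.42
tcp_pos: [0.5632, -0.0755, 0.2631]
tcp_rot: [-1.571, -0.0, -0.684]
wrist_force: [-0.1, -0.2, -3.2]
width: 0.136
```

```bash
python3 -m crank '{"grip":[0.0,0.0,0.0,0.0,0.0],"xyz":[[0.0006,0,0],[0.0014,0,0],[0.0022,0,0],[0.003,0,0],[0.003,0,0]],"rotation":[[0,0,0],[0,0,0],[0,0,0],[0,0,0],[0,0,0]]}' 30
```

```text
clock: 12.83
tcp_pos: [0.5655, -0.0774, 0.2631]
tcp_rot: [-1.571, -0.0, -0.684]
wrist_force: [0.4, 0.2, -2.5]
width: 0.136
```

```bash
python3 -m crank '{"grip":[0.0,0.0,0.0,0.0,0.0],"xyz":[[0.0006,0,0],[0.0014,0,0],[0.0022,0,0],[0.003,0,0],[0.003,0,0]],"rotation":[[0,0,0],[0,0,0],[0,0,0],[0,0,0],[0,0,0]]}' 30
```

```text
clock: 13.25
tcp_pos: [0.5678, -0.0793, 0.2631]
tcp_rot: [-1.571, -0.0, -0.684]
wrist_force: [0.5, -0.0, -4.3]
width: 0.132
```

```bash
python3 -m crank '{"grip":[0.0,0.0,0.0,0.0,0.0],"xyz":[[0.0005,0,0],[0.001,0,0],[0.0015,0,0],[0.002,0,0],[0.002,0,0]],"rotation":[[0,0,0],[0,0,0],[0,0,0],[0,0,0],[0,0,0]]}' 30
```

```text
clock: 13.67
tcp_pos: [0.5693, -0.0805, 0.2631]
tcp_rot: [-1.571, -0.0, -0.684]
wrist_force: [0.7, -0.2, -3.2]
width: 0.135
```

```bash
python3 -m crank '{"grip":[0.0,0.0,0.0,0.0,0.0],"xyz":[[0.0003,0,0],[0.0006,0,0],[0.0009,0,0],[0.0012,0,0],[0.0012,0,0]],"rotation":[[0,0,0],[0,0,0],[0,0,0],[0,0,0],[0,0,0]]}' 30
```

```text
clock: 14.08
tcp_pos: [0.5702, -0.0813, 0.2631]
tcp_rot: [-1.571, -0.0, -0.684]
wrist_force: [0.1, 0.3, -4.2]
width: 0.134
```

```bash
python3 -m crank '{"grip":[0.0,0.0,0.0,0.0,0.0],"xyz":[[0.0003,0,0],[0.0006,0,0],[0.001,0,0],[0.001,0,0],[0.001,0,0]],"rotation":[[0,0,0],[0,0,0],[0,0,0],[0,0,0],[0,0,0]]}' 30
```

```text
clock: 14.5
tcp_pos: [0.571, -0.0819, 0.2631]
tcp_rot: [-1.571, 0.0, -0.684]
wrist_force: [-0.6, 0.0, -2.8]
width: 0.141
```

```bash
python3 -m crank '{"grip":[0.0,0.0,0.0,0.0,0.0],"xyz":[[0.0003,0,0],[0.0006,0,0],[0.001,0,0],[0.001,0,0],[0.001,0,0]],"rotation":[[0,0,0],[0,0,0],[0,0,0],[0,0,0],[0,0,0]]}' 30
python3 - <<'E'
from h import *
import pickle
st()
c=eyes.calibration("wrist");im=eyes.snapshot("wrist");cv2.imwrite("pics/w9.png",im);pickle.dump(c,open("w9.pkl","wb"))
cv2.imwrite("pics/w9c.png",cv2.resize(im[190:330,270:430],None,fx=4.2,fy=4.2,interpolation=cv2.INTER_CUBIC))
E
```

```text
clock: 14.92
tcp_pos: [0.5717, -0.0825, 0.2631]
tcp_rot: [-1.571, 0.0, -0.684]
wrist_force: [-0.2, -0.3, -3.5]
width: 0.137
14.917 [ 0.5717 -0.0825  0.2631] [-1.5707e+00  1.0000e-04 -6.8430e-01] F [-0.19 -0.29 -3.49] w 0.137 q [-0.163  0.31   1.518  0.     1.314  0.521]
```

View pics/w9c.png

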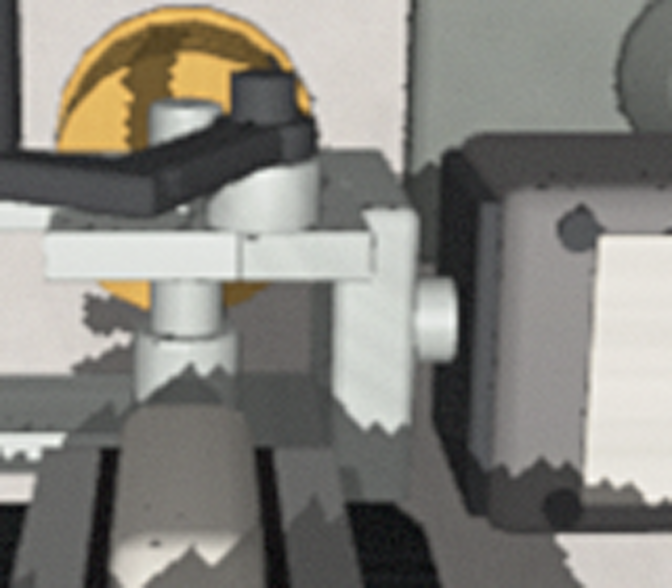

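```bash
python3 -m crank '{"grip":[0.0,0.0,0.0,0.0,0.0],"xyz":[[0,0.0005,0],[0,0.001,0],[0,0.0015,0],[0,0.002,0],[0,0.002,0]],"rotation":[[0,0,0],[0,0,0],[0,0,0],[0,0,0],[0,0,0]]}' 30
```

```text
clock: 15.38
tcp_pos: [0.5716, -0.0825, 0.2609]
tcp_rot: [-1.571, 0.0, -0.684]
wrist_force: [-0.7, -0.8, -3.5]
width: 0.133
```

```bash
python3 -m crank '{"grip":[0.0,0.0,0.0,0.0,0.0],"xyz":[[0,0.0005,0],[0,0.001,0],[0,0.0015,0],[0,0.002,0],[0,0.002,0]],"rotation":[[0,0,0],[0,0,0],[0,0,0],[0,0,0],[0,0,0]]}' 30
```

```text
clock: 15.8
tcp_pos: [0.5717, -0.0825, 0.259]
tcp_rot: [-1.571, 0.0, -0.684]
wrist_force: [-0.2, -1.2, -3.7]
width: 0.136
```

```bash
python3 -m crank '{"grip":[0.0,0.0,0.0,0.0,0.0],"xyz":[[0,0.0006,0],[0,0.0014,0],[0,0.0022,0],[0,0.003,0],[0,0.003,0]],"rotation":[[0,0,0],[0,0,0],[0,0,0],[0,0,0],[0,0,0]]}' 30
```

```text
clock: 16.22
tcp_pos: [0.5716, -0.0825, 0.2559]
tcp_rot: [-1.571, 0.0, -0.684]
wrist_force: [0.0, -0.3, -4.0]
width: 0.14
```

```bash
python3 -m crank '{"grip":[0.0,0.0,0.0,0.0,0.0],"xyz":[[0,0.0006,0],[0,0.0014,0],[0,0.0022,0],[0,0.003,0],[0,0.003,0]],"rotation":[[0,0,0],[0,0,0],[0,0,0],[0,0,0],[0,0,0]]}' 30
```

```text
clock: 16.63
tcp_pos: [0.5716, -0.0825, 0.2529]
tcp_rot: [-1.571, 0.0, -0.684]
wrist_force: [-0.7, 0.0, -3.6]
width: 0.134
```

```bash
python3 -m crank '{"grip":[0.0,0.0,0.0,0.0,0.0],"xyz":[[0,0.0005,0],[0,0.001,0],[0,0.0015,0],[0,0.002,0],[0,0.002,0]],"rotation":[[0,0,0],[0,0,0],[0,0,0],[0,0,0],[0,0,0]]}' 30
```

```text
clock: 17.05
tcp_pos: [0.5716, -0.0825, 0.251]
tcp_rot: [-1.571, 0.0, -0.684]
wrist_force: [0.8, -0.3, -3.6]
width: 0.138
```

```bash
python3 -m crank '{"grip":[0.0,0.0,0.0,0.0,0.0],"xyz":[[0,0.0002,0],[0,0.0004,0],[0,0.0005,0],[0,0.0005,0],[0,0.0005,0]],"rotation":[[0,0,0],[0,0,0],[0,0,0],[0,0,0],[0,0,0]]}' 30
```

```text
clock: 17.47
tcp_pos: [0.5717, -0.0825, 0.2506]
tcp_rot: [-1.571, -0.0, -0.684]
wrist_force: [-0.4, -0.7, -3.4]
width: 0.135
```

```bash
python3 -m crank '{"grip":[0.0,0.0,0.0,0.0,0.0],"xyz":[[0,0.0002,0],[0,0.0004,0],[0,0.0005,0],[0,0.0005,0],[0,0.0005,0]],"rotation":[[0,0,0],[0,0,0],[0,0,0],[0,0,0],[0,0,0]]}' 30
```

```text
clock: 17.88
tcp_pos: [0.5718, -0.0825, 0.2501]
tcp_rot: [-1.571, 0.0, -0.684]
wrist_force: [0.6, 0.1, -4.2]
width: 0.132
```

```bash
python3 -m crank '{"grip":[0.0,0.0,0.0,0.0,0.0],"xyz":[[0,0.0002,0],[0,0.0004,0],[0,0.0005,0],[0,0.0005,0],[0,0.0005,0]],"rotation":[[0,0,0],[0,0,0],[0,0,0],[0,0,0],[0,0,0]]}' 30
```

```text
clock: 18.3
tcp_pos: [0.5718, -0.0825, 0.2497]
tcp_rot: [-1.571, -0.0, -0.684]
wrist_force: [0.1, 0.8, -2.3]
width: 0.137
```

```bash
python3 -m crank '{"grip":[0.0,0.0,0.0,0.0,0.0],"xyz":[[0,0.0002,0],[0,0.0003,0],[0,0.0004,0],[0,0.0004,0],[0,0.0004,0]],"rotation":[[0,0,0],[0,0,0],[0,0,0],[0,0,0],[0,0,0]]}' 30
```

```text
clock: 18.72
tcp_pos: [0.5718, -0.0825, 0.2494]
tcp_rot: [-1.571, -0.0, -0.684]
wrist_force: [0.1, 1.0, -1.0]
width: 0.135
```

```bash
python3 -m crank '{"grip":[0.0,0.0,0.0,0.0,0.0],"xyz":[[0,0.0001,0],[0,0.0002,0],[0,0.0003,0],[0,0.0003,0],[0,0.0003,0]],"rotation":[[0,0,0],[0,0,0],[0,0,0],[0,0,0],[0,0,0]]}' 30
```

```text
clock: 19.13
tcp_pos: [0.5718, -0.0825, 0.2492]
tcp_rot: [-1.57, -0.0, -0.684]
wrist_force: [0.2, 0.2, 0.1]
width: 0.13
```

```bash
python3 -m crank '{"grip":[0.012,0.014,0.017,0.02,0.022],"xyz":[[0,0,0],[0,0,0],[0,0,0],[0,0,0],[0,0,0]],"rotation":[[0,0,0],[0,0,0],[0,0,0],[0,0,0],[0,0,0]]}' 20
python3 - <<'E'
from h import *
st()
im=eyes.snapshot("wrist");cv2.imwrite("pics/w10.png",im)
cv2.imwrite("pics/w10c.png",cv2.resize(im[190:400,250:430],None,fx=2.8,fy=2.8,interpolation=cv2.INTER_CUBIC))
im=eyes.snapshot("scene");cv2.imwrite("pics/s4.png",cv2.resize(im[140:260,250:390],None,fx=4.5,fy=4.5,interpolation=cv2.INTER_CUBIC))
E
```

```text
clock: 19.55
tcp_pos: [0.5718, -0.0825, 0.2488]
tcp_rot: [-1.571, -0.0, -0.684]
wrist_force: [-0.2, 0.1, -0.7]
width: 0.254
19.55 [ 0.5718 -0.0825  0.2488] [-1.5707e+00 -1.0000e-04 -6.8430e-01] F [-0.17  0.09 -0.65] w 0.254 q [-0.163  0.318  1.542  0.     1.281  0.521]
```

View pics/w10c.png

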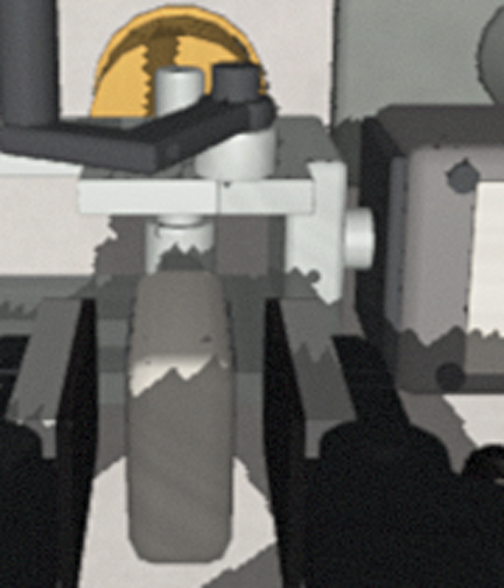

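View pics/s4.png

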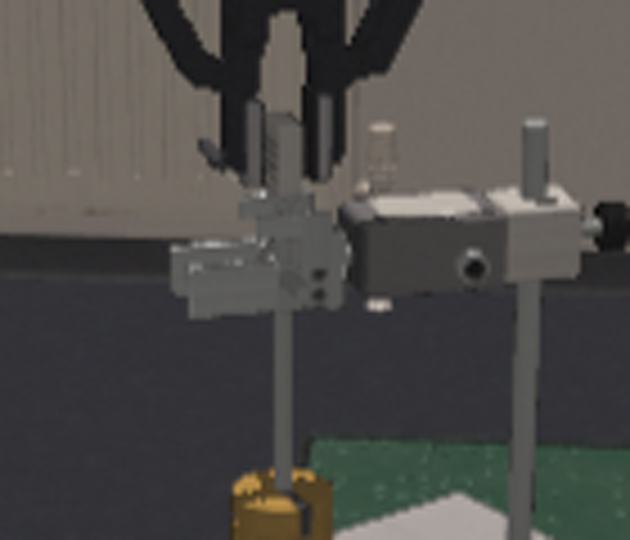

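```bash
python3 -m crank '{"grip":[0.022,0.022,0.022,0.022,0.022],"xyz":[[0,-0.006,0],[0,-0.016,0],[0,-0.028,0],[0,-0.04,0],[0,-0.048,0]],"rotation":[[0,0,0],[0,0,0],[0,0,0],[0,0,0],[0,0,0]]}' 20
python3 - <<'E'
from h import *
st()
import pickle
c=eyes.calibration("wrist");im=eyes.snapshot("wrist");cv2.imwrite("pics/w11.png",im);pickle.dump(c,open("w11.pkl","wb"))
s=st()
u=np.array([.775,-.632]);v=np.array([.632,.775]);f=np.array([.5752,-.0772])
d=s['tcp_pos'][:2]-f;print("TCP in fork",d@u,d@v)
for n,p in [("tip",(.5954,-.0226)),("root",(.5782,-.0432))]: 
    d=np.array(p)-f;print(n,d@u,d@v)
t=f-.023*u+.043*v
plan([t[0],t[1],.294],-39.2)
E
```

```text
clock: 20.07
tcp_pos: [0.5723, -0.0826, 0.2992]
tcp_rot: [-1.569, -0.003, -0.684]
wrist_force: [-0.3, -0.1, 0.0]
width: 0.255
20.067 [ 0.5723 -0.0826  0.2992] [-1.5692 -0.0026 -0.6843] F [-0.29 -0.09  0.03] w 0.255 q [-0.163  0.293  1.453  0.     1.393  0.521]
20.117 [ 0.5729 -0.0827  0.3005] [-1.5679 -0.0049 -0.6843] F [1.39 0.45 1.1 ] w 0.261 q [-0.163  0.292  1.451  0.     1.393  0.521]
TCP in fork 0.0016940041838350995 -0.0057496055927603856
tip -0.018852200000000006 0.0550814
root -0.019163 0.028246000000000004
20.117 [ 0.5729 -0.0827  0.3005] [-1.5679 -0.0049 -0.6843] F [1.39 0.45 1.1 ] w 0.261 q [-0.163  0.292  1.451  0.     1.393  0.521]
shift m [-0.0247  0.0066  0.0487] rot [-0.16 -0.01  0.28] yaw now -39.21
```

View pics/w11.png

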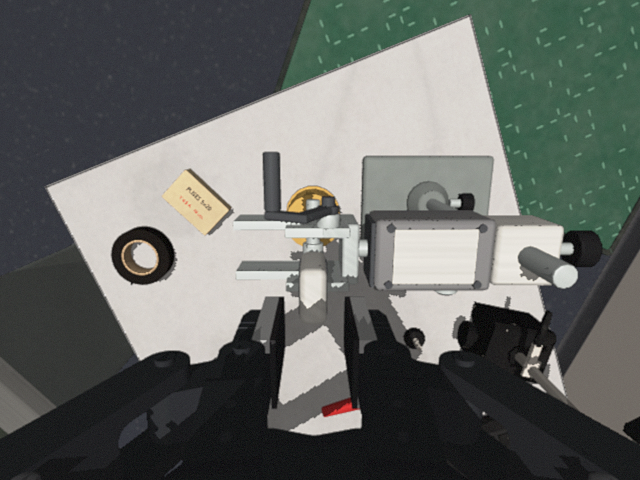

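```bash
python3 -m crank '{"grip":[0.015,0.01,0.005,0.0,0.0],"xyz":[[-0.008,0,0.012],[-0.016,0,0.028],[-0.022,0,0.042],[-0.0245,0,0.049],[-0.0245,0,0.049]],"rotation":[[0,0,0],[0,0,0],[0,0,0],[0,0,0],[0,0,0]]}' 20
python3 -m crank '{"grip":[0.0,0.0,0.0,0.0,0.0],"xyz":[[0,0.008,0],[0,0.018,0],[0,0.028,0],[0,0.034,0],[0,0.036,0]],"rotation":[[0,0,0],[0,0,0],[0,0,0],[0,0,0],[0,0,0]]}' 20
python3 - <<'E'
from h import *
import pickle
s=st()
u=np.array([.775,-.632]);v=np.array([.632,.775]);f=np.array([.5752,-.0772])
d=s['tcp_pos'][:2]-f;print("TCP in fork",d@u,d@v)
c=eyes.calibration("wrist");im=eyes.snapshot("wrist");cv2.imwrite("pics/w12.png",im);pickle.dump(c,open("w12.pkl","wb"))
im=eyes.snapshot("scene");cv2.imwrite("pics/s5.png",cv2.resize(im[140:260,250:390],None,fx=4.5,fy=4.5,interpolation=cv2.INTER_CUBIC))
E
```

```text
clock: 20.53
tcp_pos: [0.5839, -0.0271, 0.2963]
tcp_rot: [-1.571, 0.001, -0.682]
wrist_force: [-0.4, 1.4, -0.4]
width: -0.0
clock: 20.95
tcp_pos: [0.5827, -0.0295, 0.2587]
tcp_rot: [-1.573, 0.003, -0.685]
wrist_force: [-1.0, 0.8, -0.3]
width: 0.0
20.95 [ 0.5827 -0.0295  0.2587] [-1.573   0.003  -0.6851] F [-0.99  0.75 -0.33] w 0.0 q [-0.07   0.324  1.509 -0.     1.313  0.615]
TCP in fork -0.024325308194221754 0.04168352808378024
```

View pics/w12.png

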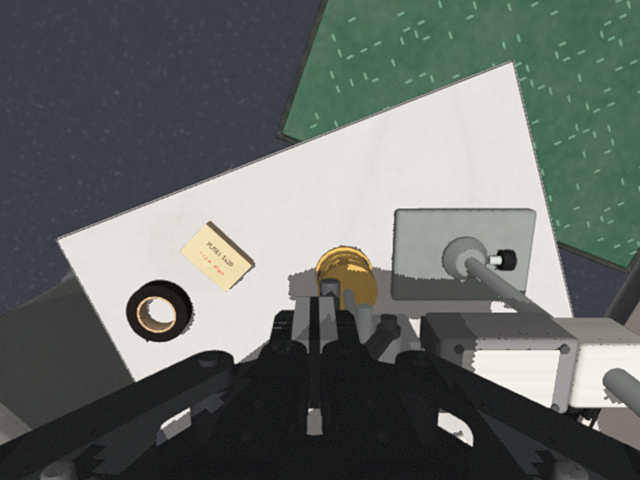

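View pics/s5.png

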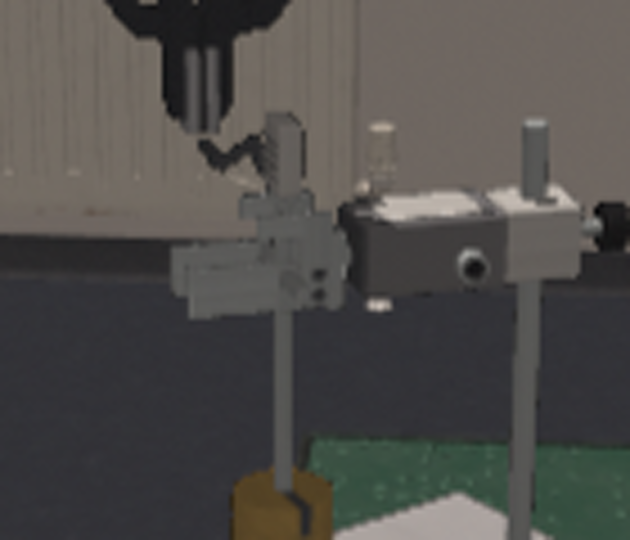

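```bash
python3 -m crank '{"grip":[0.0,0.0,0.0,0.0,0.0],"xyz":[[0.001,0,0.001],[0.003,0,0.001],[0.0037,0.001,0.001],[0.0037,0.003,0.001],[0.0037,0.004,0.001]],"rotation":[[0,0,0],[0,0,0],[0,0,0],[0,0,0],[0,0,0]]}' 20
python3 -m crank '{"grip":[0.0,0.0,0.0,0.0,0.0],"xyz":[[0,0.0005,0],[0,0.001,0],[0,0.0015,0],[0,0.002,0],[0,0.002,0]],"rotation":[[0,0,0],[0,0,0],[0,0,0],[0,0,0],[0,0,0]]}' 20
```

```text
clock: 21.47
tcp_pos: [0.5873, -0.0307, 0.2568]
tcp_rot: [-1.571, -0.0, -0.684]
wrist_force: [1.0, 1.2, 0.4]
width: 0.002
clock: 21.88
tcp_pos: [0.5871, -0.0306, 0.2548]
tcp_rot: [-1.571, 0.0, -0.684]
wrist_force: [-0.5, -0.3, 0.1]
width: 0.004
```

```bash
python3 -m crank '{"grip":[0.0,0.0,0.0,0.0,0.0],"xyz":[[0,0.0005,0],[0,0.001,0],[0,0.0015,0],[0,0.002,0],[0,0.002,0]],"rotation":[[0,0,0],[0,0,0],[0,0,0],[0,0,0],[0,0,0]]}' 20
```

```text
clock: 22.3
tcp_pos: [0.5871, -0.0306, 0.2528]
tcp_rot: [-1.571, 0.0, -0.684]
wrist_force: [-0.9, -0.9, 0.1]
width: -0.001
```

```bash
python3 -m crank '{"grip":[0.0,0.0,0.0,0.0,0.0],"xyz":[[0,0.0005,0],[0,0.001,0],[0,0.0015,0],[0,0.002,0],[0,0.002,0]],"rotation":[[0,0,0],[0,0,0],[0,0,0],[0,0,0],[0,0,0]]}' 20
python3 - <<'E'
from h import *
u=np.array([.775,-.632]);v=np.array([.632,.775]);f=np.array([.5752,-.0772])
s=st();d=s['tcp_pos'][:2]-f;print("TCP in fork",d@u,d@v)
im=eyes.snapshot("wrist");cv2.imwrite("pics/w13.png",im)
cv2.imwrite("pics/w13c.png",cv2.resize(im[230:400,250:430],None,fx=3.5,fy=3.5,interpolation=cv2.INTER_CUBIC))
im=eyes.snapshot("scene");cv2.imwrite("pics/s6.png",cv2.resize(im[140:220,270:350],None,fx=7,fy=7,interpolation=cv2.INTER_CUBIC))
E
```

```text
clock: 22.72
tcp_pos: [0.5871, -0.0304, 0.251]
tcp_rot: [-1.57, 0.0, -0.684]
wrist_force: [-0.5, 2.0, 2.9]
width: -0.001
22.717 [ 0.5871 -0.0304  0.251 ] [-1.5705e+00  4.0000e-04 -6.8430e-01] F [-0.51  2.04  2.94] w -0.001 q [-7.200e-02  3.330e-01  1.514e+00  1.000e-03  1.294e+00  6.130e-01]
TCP in fork -0.020385722478309522 0.04379319450917491
```

View pics/s6.png

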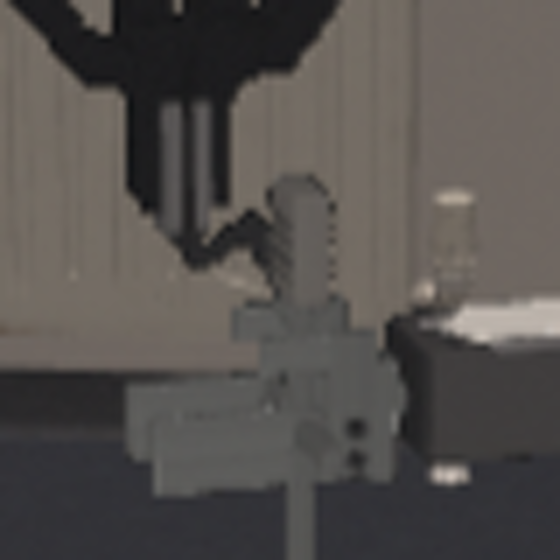

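View pics/w13c.png

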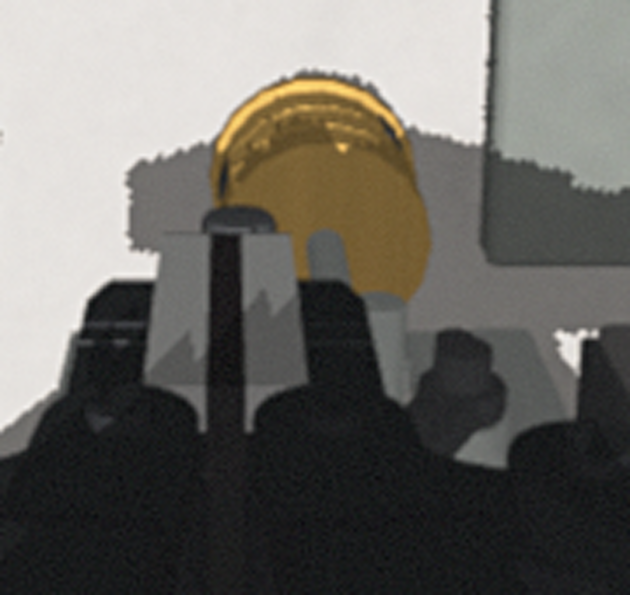

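```bash
python3 -m crank '{"grip":[0.0,0.0,0.0,0.0,0.0],"xyz":[[0,0.0005,0],[0,0.001,0],[0,0.0015,0],[0,0.002,0],[0,0.0025,0]],"rotation":[[0,0,0],[0,0,0],[0,0,0],[0,0,0],[0,0,0]]}' 20
```

```text
clock: 23.23
tcp_pos: [0.5872, -0.0307, 0.2483]
tcp_rot: [-1.571, 0.0, -0.684]
wrist_force: [-0.5, 1.4, 1.1]
width: -0.002
```

```bash
python3 -m crank '{"grip":[0.0,0.0,0.0,0.0,0.0],"xyz":[[0,0.0006,0],[0,0.0012,0],[0,0.0018,0],[0,0.0024,0],[0,0.003,0]],"rotation":[[0,0,0],[0,0,0],[0,0,0],[0,0,0],[0,0,0]]}' 20
```

```text
clock: 23.65
tcp_pos: [0.5872, -0.0307, 0.2453]
tcp_rot: [-1.571, 0.0, -0.684]
wrist_force: [-1.2, 1.0, 1.3]
width: 0.002
```

```bash
python3 -m crank '{"grip":[0.0,0.0,0.0,0.0,0.0],"xyz":[[0,0.0007,0],[0,0.0014,0],[0,0.0021,0],[0,0.0028,0],[0,0.0035,0]],"rotation":[[0,0,0],[0,0,0],[0,0,0],[0,0,0],[0,0,0]]}' 20
```

```text
clock: 24.07
tcp_pos: [0.5872, -0.0306, 0.2418]
tcp_rot: [-1.571, 0.0, -0.684]
wrist_force: [-0.2, 1.2, 0.8]
width: 0.0
```

```bash
python3 -m crank '{"grip":[0.0,0.0,0.0,0.0,0.0],"xyz":[[0,0.0007,0],[0,0.0014,0],[0,0.0021,0],[0,0.0028,0],[0,0.0035,0]],"rotation":[[0,0,0],[0,0,0],[0,0,0],[0,0,0],[0,0,0]]}' 20
```

```text
clock: 24.48
tcp_pos: [0.5872, -0.0306, 0.2384]
tcp_rot: [-1.571, 0.0, -0.684]
wrist_force: [-0.7, 0.9, 1.1]
width: 0.0
```

```bash
python3 -m crank '{"grip":[0.0,0.0,0.0,0.0,0.0],"xyz":[[0,0.0007,0],[0,0.0014,0],[0,0.0021,0],[0,0.0028,0],[0,0.0035,0]],"rotation":[[0,0,0],[0,0,0],[0,0,0],[0,0,0],[0,0,0]]}' 20
python3 -m crank '{"grip":[0.0,0.0,0.0,0.0,0.0],"xyz":[[0,0.0007,0],[0,0.0014,0],[0,0.0021,0],[0,0.0028,0],[0,0.0035,0]],"rotation":[[0,0,0],[0,0,0],[0,0,0],[0,0,0],[0,0,0]]}' 20
```

```text
clock: 24.9
tcp_pos: [0.5872, -0.0306, 0.2348]
tcp_rot: [-1.571, 0.0, -0.684]
wrist_force: [0.4, 0.3, 1.1]
width: 0.0
clock: 25.32
tcp_pos: [0.5872, -0.0306, 0.2313]
tcp_rot: [-1.571, 0.0, -0.684]
wrist_force: [-1.8, 1.2, 0.6]
width: 0.005
```

```bash
python3 -m crank '{"grip":[0.0,0.0,0.0,0.0,0.0],"xyz":[[0,0.0006,0],[0,0.0012,0],[0,0.0018,0],[0,0.0024,0],[0,0.003,0]],"rotation":[[0,0,0],[0,0,0],[0,0,0],[0,0,0],[0,0,0]]}' 20
python3 - <<'E'
from h import *
st()
im=eyes.snapshot("wrist");cv2.imwrite("pics/w14.png",im)
cv2.imwrite("pics/w14c.png",cv2.resize(im[230:400,250:430],None,fx=3.5,fy=3.5,interpolation=cv2.INTER_CUBIC))
im=eyes.snapshot("scene");cv2.imwrite("pics/s7.png",cv2.resize(im[140:220,270:350],None,fx=7,fy=7,interpolation=cv2.INTER_CUBIC))
E
```

```text
clock: 25.73
tcp_pos: [0.5874, -0.0307, 0.2284]
tcp_rot: [-1.571, -0.0, -0.684]
wrist_force: [-0.1, -0.2, 0.9]
width: -0.004
25.733 [ 0.5874 -0.0307  0.2284] [-1.5707e+00 -5.0000e-04 -6.8430e-01] F [-0.08 -0.21  0.88] w -0.004 q [-0.072  0.347  1.552 -0.     1.243  0.613]
```

View pics/s7.png

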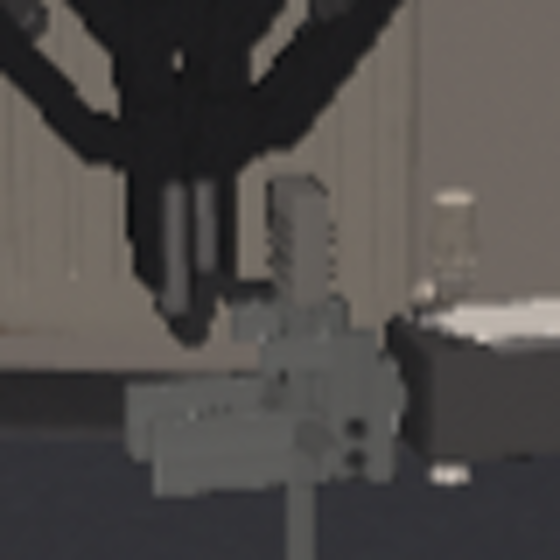

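View pics/w14c.png

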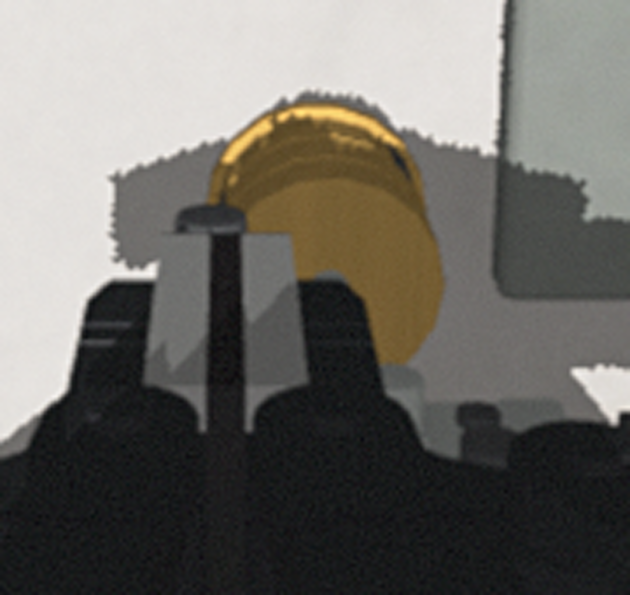

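```bash
python3 -m crank '{"grip":[0.0,0.0,0.0,0.0,0.0],"xyz":[[0,0.0005,0],[0,0.001,0],[0,0.0015,0],[0,0.002,0],[0,0.0025,0]],"rotation":[[0,0,0],[0,0,0],[0,0,0],[0,0,0],[0,0,0]]}' 20
```

```text
clock: 26.25
tcp_pos: [0.5874, -0.0307, 0.226]
tcp_rot: [-1.57, -0.0, -0.684]
wrist_force: [1.8, -0.6, 1.7]
width: 0.002
```

```bash
python3 -m crank '{"grip":[0.0,0.0,0.0,0.0,0.0],"xyz":[[0,0.0004,0],[0,0.0008,0],[0,0.0012,0],[0,0.0016,0],[0,0.002,0]],"rotation":[[0,0,0],[0,0,0],[0,0,0],[0,0,0],[0,0,0]]}' 20
```

```text
clock: 26.67
tcp_pos: [0.5873, -0.0306, 0.2239]
tcp_rot: [-1.571, -0.0, -0.684]
wrist_force: [1.1, -1.1, 1.4]
width: 0.002
```

```bash
python3 -m crank '{"grip":[0.0,0.0,0.0,0.0,0.0],"xyz":[[0,0.0002,0],[0,0.0004,0],[0,0.0006,0],[0,0.0008,0],[0,0.001,0]],"rotation":[[0,0,0],[0,0,0],[0,0,0],[0,0,0],[0,0,0]]}' 20
```

```text
clock: 27.08
tcp_pos: [0.5873, -0.0306, 0.2229]
tcp_rot: [-1.571, -0.0, -0.684]
wrist_force: [0.7, -0.8, 1.6]
width: -0.001
```

```bash
python3 -m crank '{"grip":[0.0,0.0,0.0,0.0,0.0],"xyz":[[0,0.0002,0],[0,0.0004,0],[0,0.0006,0],[0,0.0008,0],[0,0.0008,0]],"rotation":[[0,0,0],[0,0,0],[0,0,0],[0,0,0],[0,0,0]]}' 20
```

```text
clock: 27.5
tcp_pos: [0.5872, -0.0306, 0.2221]
tcp_rot: [-1.571, 0.0, -0.684]
wrist_force: [-0.0, -0.6, 2.0]
width: -0.0
```

```bash
python3 -m crank '{"grip":[0.0,0.0,0.0,0.0,0.0],"xyz":[[0,0.0002,0],[0,0.0004,0],[0,0.0006,0],[0,0.0006,0],[0,0.0006,0]],"rotation":[[0,0,0],[0,0,0],[0,0,0],[0,0,0],[0,0,0]]}' 20
```

```text
clock: 27.92
tcp_pos: [0.5872, -0.0306, 0.2215]
tcp_rot: [-1.571, 0.0, -0.684]
wrist_force: [1.7, -0.8, 1.6]
width: -0.001
```

```bash
python3 -m crank '{"grip":[0.0,0.0,0.0,0.0,0.0],"xyz":[[0,0.0002,0],[0,0.0004,0],[0,0.0006,0],[0,0.0006,0],[0,0.0006,0]],"rotation":[[0,0,0],[0,0,0],[0,0,0],[0,0,0],[0,0,0]]}' 20
```

```text
clock: 28.33
tcp_pos: [0.5872, -0.0306, 0.2209]
tcp_rot: [-1.571, 0.0, -0.684]
wrist_force: [1.0, -0.5, 1.1]
width: -0.003
```

```bash
python3 -m crank '{"grip":[0.0,0.0,0.0,0.0,0.0],"xyz":[[0,0.0002,0],[0,0.0004,0],[0,0.0005,0],[0,0.0005,0],[0,0.0005,0]],"rotation":[[0,0,0],[0,0,0],[0,0,0],[0,0,0],[0,0,0]]}' 20
```

```text
clock: 28.75
tcp_pos: [0.5873, -0.0306, 0.2205]
tcp_rot: [-1.571, -0.0, -0.684]
wrist_force: [-0.1, -0.3, 1.6]
width: 0.005
```

Run:
```python
from h import *
st()
im=eyes.snapshot("scene");cv2.imwrite("pics/s8.png",cv2.resize(im[140:220,270:350],None,fx=7,fy=7,interpolation=cv2.INTER_CUBIC))
```

```text
28.75 [ 0.5873 -0.0306  0.2205] [-1.5706e+00 -2.0000e-04 -6.8430e-01] F [-0.11 -0.32  1.63] w 0.005 q [-0.072  0.352  1.564  0.     1.225  0.613]
```

View pics/s8.png

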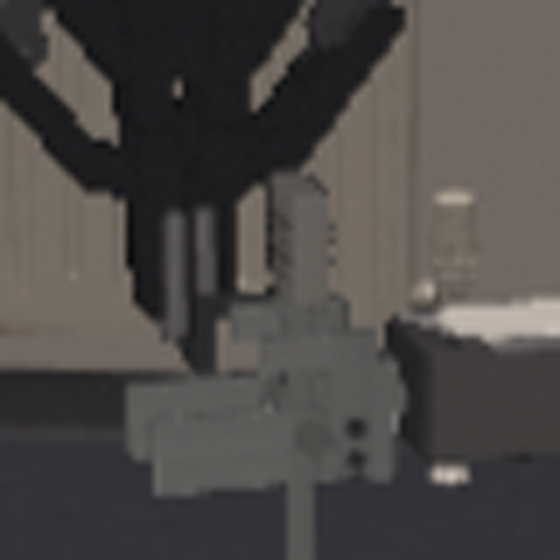

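```bash
python3 -m crank '{"grip":[0.0,0.0,0.0,0.0,0.0],"xyz":[[0,0.0002,0],[0,0.0004,0],[0,0.0006,0],[0,0.0006,0],[0,0.0006,0]],"rotation":[[0,0,0],[0,0,0],[0,0,0],[0,0,0],[0,0,0]]}' 20
```

```text
clock: 29.22
tcp_pos: [0.5873, -0.0306, 0.2201]
tcp_rot: [-1.571, -0.0, -0.684]
wrist_force: [1.3, -0.3, 2.8]
width: -0.001
```

```bash
python3 -m crank '{"grip":[0.0,0.0,0.0,0.0,0.0],"xyz":[[0,0.0002,0],[0,0.0004,0],[0,0.0006,0],[0,0.0006,0],[0,0.0006,0]],"rotation":[[0,0,0],[0,0,0],[0,0,0],[0,0,0],[0,0,0]]}' 20
```

```text
clock: 29.63
tcp_pos: [0.5874, -0.0307, 0.2196]
tcp_rot: [-1.57, -0.001, -0.684]
wrist_force: [-0.0, -0.9, 5.1]
width: 0.001
```

```bash
python3 -m crank '{"grip":[0.0,0.0,0.0,0.0,0.0],"xyz":[[0,0.0002,0],[0,0.0004,0],[0,0.0006,0],[0,0.0006,0],[0,0.0006,0]],"rotation":[[0,0,0],[0,0,0],[0,0,0],[0,0,0],[0,0,0]]}' 20
```

```text
clock: 30.05
tcp_pos: [0.5874, -0.0307, 0.2194]
tcp_rot: [-1.57, -0.001, -0.684]
wrist_force: [0.0, -1.3, 6.7]
width: 0.001
```

```bash
python3 -m crank '{"grip":[0.0,0.0,0.0,0.0,0.0],"xyz":[[0,0.0002,0],[0,0.0004,0],[0,0.0006,0],[0,0.0006,0],[0,0.0006,0]],"rotation":[[0,0,0],[0,0,0],[0,0,0],[0,0,0],[0,0,0]]}' 20
```

```text
clock: 30.47
tcp_pos: [0.5875, -0.0307, 0.219]
tcp_rot: [-1.57, -0.001, -0.684]
wrist_force: [-0.6, -1.0, 7.4]
width: 0.004
```

```bash
python3 -m crank '{"grip":[0.0,0.0,0.0,0.0,0.0],"xyz":[[0,-0.002,0],[0,-0.006,0],[0,-0.014,0],[0,-0.024,0],[0,-0.034,0]],"rotation":[[0,0,0],[0,0,0],[0,0,0],[0,0,0],[0,0,0]]}' 20
python3 -m crank '{"grip":[0.0,0.0,0.0,0.0,0.0],"xyz":[[0,-0.02,0],[0,-0.04,0],[0,-0.05,0],[0,-0.06,0],[0,-0.06,0]],"rotation":[[0,0,0],[0,0,0],[0,0,0],[0,0,0],[0,0,0]]}' 20
python3 -m crank '{"grip":[0.0,0.0,0.0,0.0,0.0],"xyz":[[-0.02,0,0],[-0.04,0,0],[-0.06,0,0],[-0.08,0,0],[-0.08,0,0]],"rotation":[[0,0,0],[0,0,0],[0,0,0],[0,0,0],[0,0,0]]}' 20
python3 - <<'E'
from h import *
st()
im=eyes.snapshot("wrist");cv2.imwrite("pics/w15.png",im)
im=eyes.snapshot("scene");cv2.imwrite("pics/s9.png",cv2.resize(im[150:270,250:390],None,fx=5,fy=5,interpolation=cv2.INTER_CUBIC))
st()
E
```

```text
clock: 30.88
tcp_pos: [0.5869, -0.0304, 0.2525]
tcp_rot: [-1.571, 0.001, -0.684]
wrist_force: [-0.1, 0.3, -0.0]
width: 0.002
clock: 31.3
tcp_pos: [0.5879, -0.0306, 0.3143]
tcp_rot: [-1.568, -0.003, -0.684]
wrist_force: [0.2, 0.3, -0.1]
width: 0.0
clock: 31.72
tcp_pos: [0.5223, 0.0216, 0.3114]
tcp_rot: [-1.572, 0.003, -0.682]
wrist_force: [-0.4, 0.7, 0.1]
width: -0.0
31.717 [0.5223 0.0216 0.3114] [-1.572   0.0034 -0.6825] F [-0.4   0.72  0.11] w -0.0 q [1.900e-02 2.000e-01 1.548e+00 1.000e-03 1.396e+00 7.010e-01]
31.817 [0.5249 0.0201 0.3116] [-1.5713e+00  2.0000e-04 -6.8340e-01] F [ 0.88  0.44 -0.18] w -0.003 q [ 0.017  0.203  1.545 -0.     1.395  0.7  ]
```

View pics/w15.png

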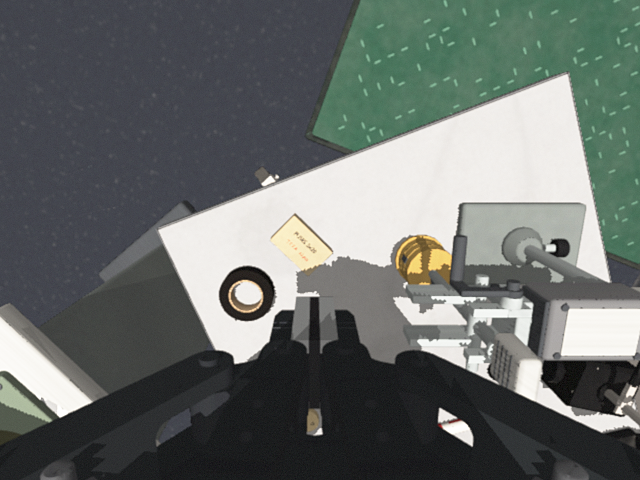

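View pics/s9.png

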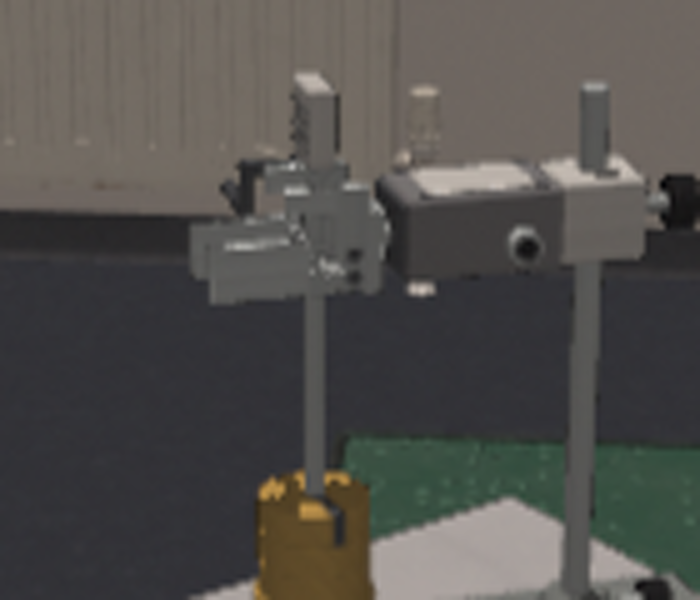

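```bash
python3 -m crank '{"grip":[0.0,0.0,0.0,0.0,0.0],"xyz":[[0,-0.01,-0.02],[0,-0.02,-0.04],[0,-0.03,-0.06],[0,-0.04,-0.08],[0,-0.04,-0.08]],"rotation":[[0,0,0],[0,0,0],[0,0,0],[0,0,0],[0,0,0]]}' 20
python3 -m crank '{"grip":[0.0,0.0,0.0,0.0,0.0],"xyz":[[0,0,0],[0,0,0],[0,0,0],[0,0,0],[0,0,0]],"rotation":[[0,0,0],[0,0,0],[0,0,0],[0,0,0],[0,0,0]]}' 20
python3 - <<'E'
from h import *
import pickle
st()
c=eyes.calibration("wrist");im=eyes.snapshot("wrist");pickle.dump(c,open("w16.pkl","wb"));cv2.imwrite("pics/w16.png",im)
E
python3 -m crank '{"grip":[0.0,0.0,0.0,0.0,0.0],"xyz":[[0.03,0,0],[0.06,0,0],[0.07,0,0],[0.07,0,0],[0.07,0,0]],"rotation":[[0,0,0],[0,0,0],[0,0,0],[0,0,0],[0,0,0]]}' 20
python3 - <<'E'
from h import *
import pickle
st()
c=eyes.calibration("wrist");im=eyes.snapshot("wrist");pickle.dump(c,open("w17.pkl","wb"));cv2.imwrite("pics/w17.png",im)
E
```

```text
clock: 32.23
tcp_pos: [0.4744, -0.0448, 0.3538]
tcp_rot: [-1.571, -0.003, -0.687]
wrist_force: [0.7, 0.0, 0.3]
width: 0.002
clock: 32.65
tcp_pos: [0.475, -0.0416, 0.3513]
tcp_rot: [-1.571, 0.001, -0.683]
wrist_force: [-0.0, -0.1, 0.4]
width: -0.001
32.65 [ 0.475  -0.0416  0.3513] [-1.5713e+00  1.1000e-03 -6.8350e-01] F [-0.04 -0.07  0.42] w -0.001 q [-0.112  0.109  1.562  0.     1.471  0.572]
clock: 33.12
tcp_pos: [0.5287, -0.086, 0.3514]
tcp_rot: [-1.571, 0.002, -0.685]
wrist_force: [0.2, 0.8, -1.6]
width: 0.003
33.117 [ 0.5287 -0.086   0.3514] [-1.5713  0.002  -0.6846] F [ 0.24  0.78 -1.56] w 0.003 q [-1.830e-01  2.080e-01  1.441e+00  1.000e-03  1.495e+00  5.010e-01]
```

View pics/w16.png

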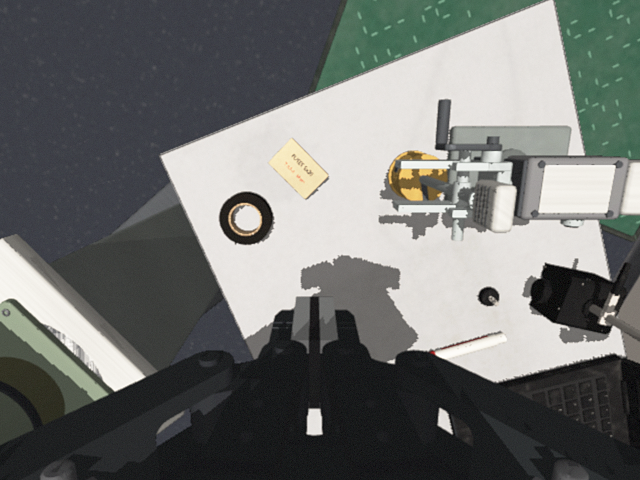

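View pics/w17.png

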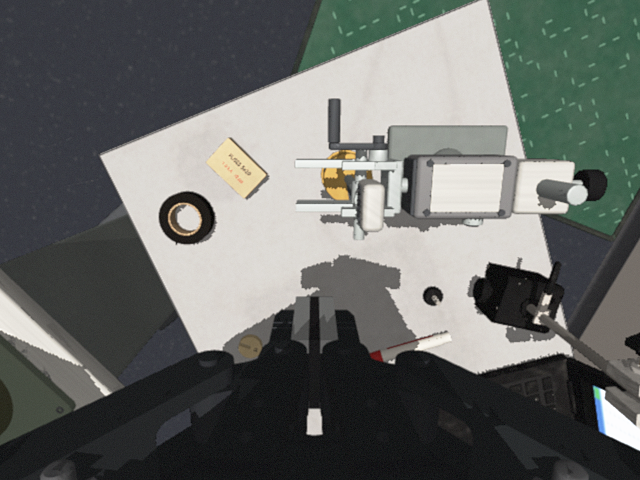

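Run:
```python
import cv2
def crop(n,o,x0,y0,x1,y1,k):
    im=cv2.imread(n);cv2.imwrite(o,cv2.resize(im[y0:y1,x0:x1],None,fx=k,fy=k,interpolation=cv2.INTER_CUBIC))
crop("pics/w16.png","pics/w16c.png",390,90,530,240,4)
crop("pics/w17.png","pics/w17c.png",285,90,425,240,4)
```

```text
(no output)
```

View pics/w16c.png

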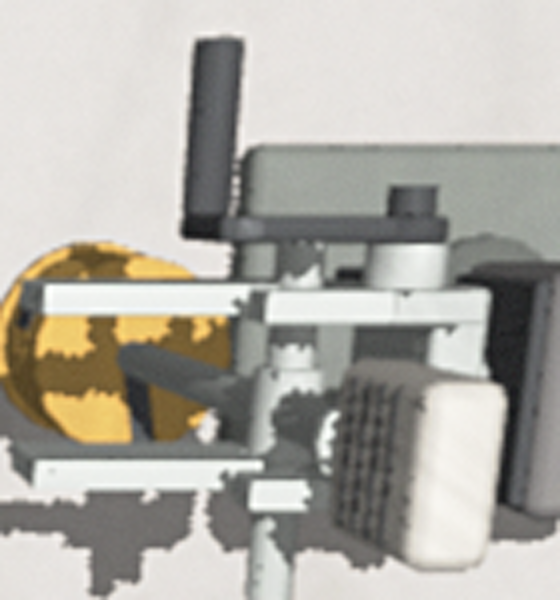

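View pics/w17c.png

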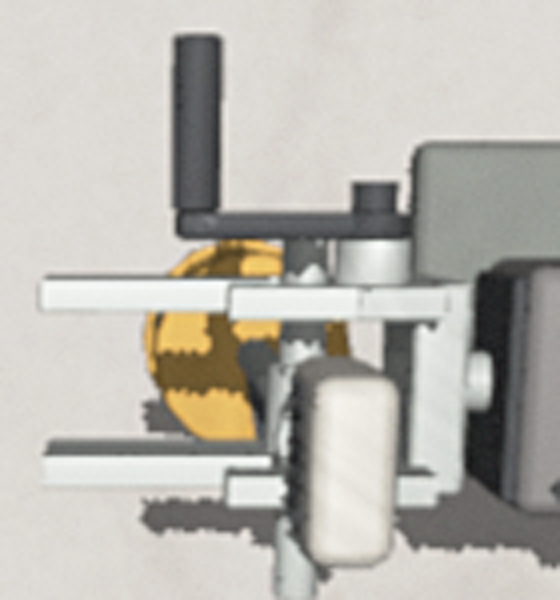

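Run:
```python
from h import *
import pickle
np.set_printoptions(precision=4,suppress=True)
c6=pickle.load(open("w16.pkl","rb"));c7=pickle.load(open("w17.pkl","rb"))
im=cv2.imread("pics/w17.png");cv2.imwrite("pics/w17d.png",cv2.resize(im[140:255,330:400],None,fx=5,fy=5,interpolation=cv2.INTER_CUBIC))
A=lambda x,y:(390+x/4-.4,90+y/4-.4)
B=lambda x,y:(285+x/4-.4,90+y/4-.4)
u=np.array([.775,-.632]);v=np.array([.632,.775]);f=np.array([.5752,-.0772])
fr=lambda p:np.array([(p[:2]-f)@u,(p[:2]-f)@v,p[2]])
for n,a,b in [("keeper pin tip top",(219,42),(198,38)),("pivot head tip",(414,190),(376,186)),("lipL",(42,298),(41,293)),("roofL",(268,305),(229,300)),("thumb tr",(503,390),(394,385)),("thumb br",(490,560),(390,555)),("thumb tl",(428,385),(318,382)),("thumb bl",(412,560),(312,558))]:
    p,e=tri(c6,A(*a),c7,B(*b));print(n,fr(p)*1000,round(e,2))
print("pin right end",1000*fr(onz(c7,B(296,608),.2014)))
```

```text
keeper pin tip top [-18.8324  54.4246 208.7997] 0.09
pivot head tip [  7.7759  31.8041 224.8791] 0.03
lipL [-44.2065  14.7712 206.8273] 0.3
roofL [-14.5967  15.0333 230.0484] 0.2
thumb tr [  4.9853   6.2531 266.6407] 0.08
thumb br [  5.0635 -16.1316 268.799 ] 0.1
thumb tl [ -5.0529   6.7998 266.8878] 0.17
thumb bl [ -5.3673 -16.3331 268.842 ] 0.3
pin right end [ -0.0365 -39.9957 201.4   ]
```

View pics/w17d.png

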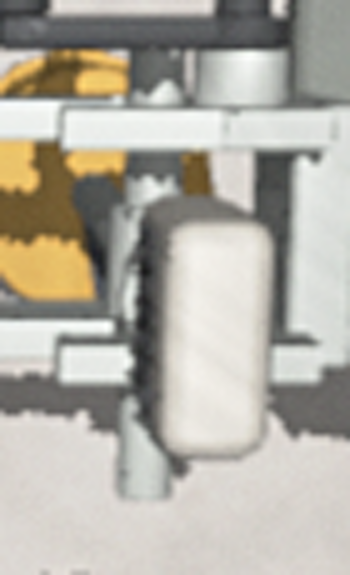

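```bash
python3 -m crank '{"grip":[0.0,0.0,0.0,0.0,0.0],"xyz":[[-0.02,0,0],[-0.04,0,0],[-0.05,0,0],[-0.05,0,0],[-0.05,0,0]],"rotation":[[0,0,0],[0,0,0],[0,0,0],[0,0,0],[0,0,0]]}' 20
python3 -m crank '{"grip":[0.0,0.0,0.0,0.0,0.0],"xyz":[[0,0,0],[0,0,0],[0,0,0],[0,0,0],[0,0,0]],"rotation":[[0,0,0],[0,0,0],[0,0,0],[0,0,0],[0,0,0]]}' 20
python3 - <<'E'
from h import *
st()
a=eyes.snapshot("scene");b=eyes.snapshot("scene");cv2.imwrite("pics/s10.png",a)
d=cv2.absdiff(a,b)[170:300,270:400];print("frame diff",d.max())
print(robot.hand_in())
E
```

```text
clock: 33.58
tcp_pos: [0.4898, -0.0542, 0.3527]
tcp_rot: [-1.57, -0.002, -0.683]
wrist_force: [-0.3, -0.2, 0.3]
width: -0.003
clock: 34.0
tcp_pos: [0.4904, -0.0549, 0.3518]
tcp_rot: [-1.571, 0.0, -0.685]
wrist_force: [-0.8, 0.2, -0.0]
width: -0.001
34.0 [ 0.4904 -0.0549  0.3518] [-1.5709e+00  4.0000e-04 -6.8470e-01] F [-0.75  0.23 -0.03] w -0.001 q [-0.135  0.137  1.529  0.     1.477  0.55 ]
frame diff 3
the job is handed in; nothing more can be done
None
```

The weight is hanging released in the throat of the fork and the keeper is shut. I handed the job in at about 34 s of the 61 s; `hand_in` gave no verdict.

**What I did:** I pinched the weight's thumb piece and felt the lip with the pin, which put it about 2 mm above where the pictures had. I slid the pin in under the roof about 1 mm clear of the lip, and lowered it until the fork took the weight. I then opened the fingers and pressed the keeper's push pin straight down until it met its stop.

**Last checks:**
- **Weight:** from two wrist views the pin sits about 0 mm front to back and 5 mm to the right of the seat (limit 10 mm). The thumb piece is straight above the pin, so it hangs upright. The scene camera showed no movement between two frames.
- **Keeper:** the push pin is 18.8 mm in front of `fork_mark`, against 18.5 mm when fully shut, so the angle is roughly 0.02 rad. The arm looked level in the pictures.
- **Robot:** it is standing clear of everything, and the wrist force reads only noise.

**What did not go to plan:**
- **Units:** my first move was typed in mm instead of m. The per-row limit cut it short and it did no harm.
- **Sideways offset:** the 5 mm is there because I measured while the arm was still settling. I left it, as it is within tolerance.
- **Keeper force:** I pressed to about 7.4 N at the stop. With the weight on the fork as well, that is an estimated 10.4–11 N against the 12 N limit, closer than I intended.
- **Height readings:** camera heights disagreed with those felt by touch by about 2 to 4 mm, so I relied on touch.

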